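# Ready the battery charger and click it into action

## Task

Before taking out any red pack, put the charger on standby: press the white key of the blue selector box fully home so that it latches and the orange key pops up. Then put every spent red pack into the steel tray, lay every blue pack flat in a charger bay of its own, and latch the green selector key, which frees the white one. When all that is done, press the charger's yellow dome key and after it the black one, each straight down just until it clicks and no further, then let it spring back. Leave the tape, spray bottle, multimeter and cup where they are.

Things in the scene. Friction and masses are not known exactly. Their poses are not given: they have to be found in the camera images.
- pack1_c (a point): blue (to be charged) battery pack, a rigid bar 110 x 40 x 40 mm, 0.2 to 0.35 kg, white band round the middle, black band and small yellow plug at one end (either way round and any long face up is fine). This point is the centre of the bar (20 mm above what it lies on); its x axis runs along the 110 mm length. Starts lying on the table to the robot's left. Absent (None) in some runs.
- pack2_c (a point): blue (to be charged) battery pack, a rigid bar 110 x 40 x 40 mm, 0.2 to 0.35 kg, white band round the middle, black band and small yellow plug at one end (either way round and any long face up is fine). This point is the centre of the bar (20 mm above what it lies on); its x axis runs along the 110 mm length. Starts lying on the table to the robot's left. Absent (None) in some runs.
- pack3_c (a point): blue (to be charged) battery pack, a rigid bar 110 x 40 x 40 mm, 0.2 to 0.35 kg, white band round the middle, black band and small yellow plug at one end (either way round and any long face up is fine). This point is the centre of the bar (20 mm above what it lies on); its x axis runs along the 110 mm length. Starts lying on the table to the robot's left. Absent (None) in some runs.
- spent1_c (a point): red (spent) battery pack, a rigid bar 110 x 40 x 40 mm, 0.2 to 0.35 kg, white band round the middle, black band and small yellow plug at one end (either way round and any long face up is fine). This point is the centre of the bar (20 mm above what it lies on); its x axis runs along the 110 mm length. Starts in the charger's left bay. Absent (None) in some runs.
- spent2_c (a point): red (spent) battery pack, a rigid bar 110 x 40 x 40 mm, 0.2 to 0.35 kg, white band round the middle, black band and small yellow plug at one end (either way round and any long face up is fine). This point is the centre of the bar (20 mm above what it lies on); its x axis runs along the 110 mm length. Starts in the charger's right bay. Absent (None) in some runs.
- bay_left (a point): Left (+y) bay of the charger. The point is where the centre of a seated pack belongs: 20 mm above the bay floor, 50 mm above the table; its x axis runs along the bay. Inside, a bay is 122 x 50 mm; its black walls are 12 mm high. The charger is a fixed grey slab 262 (x) x 250 (y) x 30 mm with the bays on its far part.
- bay_mid (a point): Middle bay of the charger. The point is where the centre of a seated pack belongs: 20 mm above the bay floor, 50 mm above the table; its x axis runs along the bay. Inside, a bay is 122 x 50 mm; its black walls are 12 mm high. The bays lie 74 mm apart, side by side.
- bay_right (a point): Right (-y) bay of the charger. The point is where the centre of a seated pack belongs: 20 mm above the bay floor, 50 mm above the table; its x axis runs along the bay. Inside, a bay is 122 x 50 mm; its black walls are 12 mm high.
- check_top (a point): Yellow (cell check) dome key, a round cap 30 mm in diameter on the charger's white front strip (towards the robot), 65 mm to +y of its middle. This point is the centre of the cap's top, 14.5 mm above the strip and 44.5 mm above the table when released, and moves down with it. Axes as the charger's.
- check_key (a joint): Yellow (cell check) key's depth, m: 0 released, 0.009 at its hard stop; it springs back. Force when pressed straight down: 1 N at once, peak about 5 N at 2 mm, then a drop (the click) to about 4 N at 3 mm, 2 N at 4.5 mm, lowest (1 N) near 5 mm, then rising: 3 N at 6.5 mm. Clicked beyond 3 mm, too far beyond 6.5 mm; 4 to 5 mm is good.
- start_top (a point): Black (start) dome key, a round cap 30 mm in diameter on the charger's white front strip (towards the robot), 65 mm to -y of its middle. This point is the centre of the cap's top, 14.5 mm above the strip and 44.5 mm above the table when released, and moves down with it. Axes as the charger's.
- start_key (a joint): Black (start) key's depth, m: 0 released, 0.009 at its hard stop; it springs back. Force when pressed straight down: 1 N at once, peak about 5 N at 2 mm, then a drop (the click) to about 4 N at 3 mm, 2 N at 4.5 mm, lowest (1 N) near 5 mm, then rising: 3 N at 6.5 mm. Clicked beyond 3 mm, too far beyond 6.5 mm; 4 to 5 mm is good.
- green_top (a point): Centre of the top of the green key (cap 36 x 32 mm), 70 mm above the table when up, 60 mm when latched. Fixed blue selector box, 90 (x) x 190 (y) x 50 mm, with three interlocked keys in a row 55 mm apart: white (+y), orange, green (-y). Just one is latched at a time, at first the orange. Axes as the box's.
- green_key (a joint): Depth of the green selector key, m: 0 up, 0.010 latched. Pressing it straight down takes about 5 N at first; past halfway it snaps down and latches and the latched key pops up; released before halfway it comes back up. Its stop at 10 mm may be leant on.
- white_top (a point): Centre of the top of the white key (cap 36 x 32 mm) at the +y end of the selector box; heights and axes as for the green key
- white_key (a joint): Depth of the white selector key, m: 0 up, 0.010 latched; works like the green one
- orange_key (a joint): Depth of the orange selector key, m: 0 up, 0.010 latched; works like the green one
- tray: Fixed open steel tray for spent packs, 190 (x) x 180 (y) x 30 mm, walls and floor 4 mm thick, origin at the centre of its underside
- tape: bystander: roll of yellow tape lying flat, 100 mm across, 45 mm high; origin at its underside
- spray: bystander: grey spray bottle with orange cap, 64 mm diameter, 190 mm tall; origin at its underside
- meter: bystander: yellow multimeter lying flat, 150 x 75 x 32 mm; origin at its underside
- cup: bystander: white plastic cup, 72 mm across, 90 mm high; origin at its underside

How it is judged:
On the way, in this order (a step that is already met when the one before it is completed fails the run):
1. the white selector key is latched and the others are up, while the red packs are still where they were (value of joint white_key above 0.008 m and value of joint each of orange_key, green_key below 0.002 m and distance of each of spent1_c, spent2_c from where it was at the start of the episode below 0.02 m), for 0.2 s.
2. every red pack is in the steel tray, every blue pack lies flat in a bay of its own, the green key is latched with the others up, and no pack is being touched ((distance between pack1_c and bay_left below 0.013 m or distance between pack1_c and bay_mid below 0.013 m or distance between pack1_c and bay_right below 0.013 m) and angle between pack1_c's own x axis and vertical between 1.47 and 1.67 rad and (distance between pack2_c and bay_left below 0.013 m or distance between pack2_c and bay_mid below 0.013 m or distance between pack2_c and bay_right below 0.013 m) and angle between pack2_c's own x axis and vertical between 1.47 and 1.67 rad and (distance between pack3_c and bay_left below 0.013 m or distance between pack3_c and bay_mid below 0.013 m or distance between pack3_c and bay_right below 0.013 m) and angle between pack3_c's own x axis and vertical between 1.47 and 1.67 rad and x of spent1_c in the frame of tray between -0.09 and 0.09 m and y of spent1_c in the frame of tray between -0.085 and 0.085 m and z of each of spent1_c, spent2_c in the frame of tray below 0.07 m and x of spent2_c in the frame of tray between -0.09 and 0.09 m and y of spent2_c in the frame of tray between -0.085 and 0.085 m and contact force between the fingers and pack1 below 0.1 N and contact force between the fingers and pack2 below 0.1 N and contact force between the fingers and pack3 below 0.1 N and contact force between the fingers and spent1 below 0.1 N and contact force between the fingers and spent2 below 0.1 N and value of joint green_key above 0.008 m and value of joint each of orange_key, white_key below 0.002 m), for 0.2 s.
3. the yellow dome key is pressed past its click (value of joint check_key above 0.003 m), for 0.04 s.
4. the yellow key has sprung back and the black dome key is pressed past its click (value of joint check_key below 0.0015 m and value of joint start_key above 0.003 m), for 0.04 s.
At the end, for the whole second after the job is handed in: Every blue pack lies level in a bay (its centre within 13 mm of the bay's point), every red pack is inside the steel tray, all at rest and released; the green selector key is latched (deeper than 8 mm) and the other two are up (within 2 mm); both dome keys have sprung back (within 1.5 mm) (all of step 2 and value of joint each of check_key, start_key below 0.0015 m and linear speed of each of pack1, pack2, pack3, spent1, spent2 below 0.01 m/s); the robot touches nothing.
It fails at once if a dome key is pressed by the fingers far past its click (beyond 6.5 mm) ((value of joint check_key above 0.0065 m and contact force between the fingers and check_key above 0.3 N) or (value of joint start_key above 0.0065 m and contact force between the fingers and start_key above 0.3 N)).
It fails at once if a bystander is moved by more than 30 mm (distance of any of tape, spray, meter, cup from where it was at the start of the episode above 0.03 m).
Of pack1, pack2, pack3 only 2 to 3 are there at a start; the rules pass over those that are not, and their reading is None.
Of spent1, spent2 only 1 to 2 are there at a start; the rules pass over those that are not, and their reading is None.
At some moment in a run one of pack1, pack2, pack3 may be knocked a few centimetres aside while the robot is not near it.
Once in a run the grip may slacken for a moment while it holds something.
It also fails if it takes over 210 s, if anything falls off the work surface, if the arm or the gripper's body presses on something with over 40 N, if the wrist force passes 120 N, or if a joint passes its speed limit or range.

## Robot

A 7-joint arm with a two-finger parallel gripper is mounted at the origin on the work surface. World frame = base frame: x ahead of the robot, y to its left, z up, the work surface at z = 0. Lengths are in m, angles in rad, forces in N, time in s.
With the tool pointing down it reaches from about 0.4 to 0.85 m from the base axis. Payload 10.4 kg.
Tool frame: the origin (TCP) lies at the very end of the fingers, on their centre line; the grasp point (between the pads) lies 19 mm behind it (grip_point_offset is the distance from the TCP to the grasp point, in m); z points along the fingers, y is the line along which they close (so a half turn about z gives the same grasp; the last joint's range is limited). The gripper opens to 87 mm and grips with 3 to 60 N. Pads are 19 mm wide; open, the fingers measure 117 mm over their backs; the gripper's body (75 mm by 190 mm) begins 51 mm behind the grasp point.
Start: joints at [1.142, 0.332, -0.065, 1.46, 0.022, 1.35, -0.088], TCP at [0.247, -0.574, 0.223] pointing down, gripper open.
Joint ranges: [-2.6, 2.6], [-0.5, 2.12], [-1.47, 1.34], [0.16, 2.42], [-1.27, 4.41], [0.06, 2.06], [-2.6, 2.6]. Speed limits (rad/s): [2.22, 2.22, 2.79, 2.79, 3.14, 3.14, 3.14].

## Interface

Orientations are given as a unit quaternion [x, y, z, w].
In Python, from bench import * gives the robot as it stands.
- The arm moves only by the tool play_rows, never from a script. Its argument "increments" is text: rows parted by semicolons, each of 7 numbers parted by spaces: the turn, a rotation vector about the tool's x, y, z in rad, then the shift along the tool's x, y, z in m, then the opening, from 0 (shut) to 1 (fully open). A call has 1 to 8 rows; each row is the pose to reach, as a shift and turn from the pose commanded when the call began, along the tool's axes at that moment; what a row does not reach only later rows make up. A row lasts 1/10 s, in which the tool goes at most 50 mm and 8.59 degrees, less where a joint would pass 70% of its speed; a pose out of reach is approached as far as the arm can. A call with a gripper value outside its range is refused whole. The fingers move at their own pace and stop on an object; "grip_force" is the grip in N (left out, the last holds). Time passes only in rows, so rows that repeat a pose let the fingers close. It gives the time, the measured TCP pose, the force, the opening and the grip force at its end, in the units of the state.
- read_state(): the state, without advancing time (a new reading comes with each control period).
- camera(name): name is "scene" or "side" or "wrist"; returns a dict with "color" (480x640x3 uint8, red, green, blue), "fx", "fy", "cx", "cy" (pixels), "k1" (the pictures are not rectified: a ray, as slopes to the right and down, at radius r is drawn at 1 + k1 r^2 times it, then the intrinsics apply), "camera_from_world" (4x4, takes a point from world to camera coordinates); the wrist camera has in their place "mount" (4x4, takes a point from camera to tool coordinates, whose origin is the TCP and whose axes are the flange's). Camera axes: x right, y down, z forward; pixel columns grow to the right and rows downward; lengths in m; the calibration is good to about 2 mm. A picture is of the moment at which its call begins: read the wrist's pose just before it. There is no depth.
- close_job(): hands the job in; it is judged then, once.
The state is a dict: "time": time; "joint_positions": joint angles; "joint_vel": joint speeds; "joint_torque": joint torques, N m; "ee_pos": TCP position; "eef_rot": TCP orientation; "ft_force": force on the tool from outside, world axes, zero at the start; "torque": the same for the moment, N m; "width": finger opening in m; "grip_force": force on a finger pad.
Only numpy, scipy, OpenCV 4.12 (cv2) and the standard library are available. Lean on these libraries where they do the work, as an engineer would, in place of code of your own. Each camera call takes 0.05 s, during which the arm holds its last target. There are 200 camera calls.

## Working session

There is one attempt and no reset: what is moved stays moved. The work goes in short steps, Python scripts to look and compute and a tool call to move; the robot and the scene stay as the last step left them, time stands still between calls to the robot, and variables do not carry over. Pictures are saved under pics/ and viewed, at most 14 in all, crops included, and the job is handed in when it is done.

Besides the shell and the picture viewer there is one more tool, called as name(argument=value, ...) on one line, values as JSON. play_rows: Moves the arm, as the interface text tells. Its arguments: {"type":"object","properties":{"increments":{"type":"string"},"grip_force":{"type":"number"}},"required":["increments"]}

```bash
ls; mkdir -p pics; python3 - <<'E'
from bench import *
import cv2, numpy as np
s=read_state()
print({k:np.round(v,3) for k,v in s.items()})
for n in("scene","side"):
    c=camera(n); cv2.imwrite(f"pics/{n}0.png",c["color"][:,:,::-1])
    print(n,c["fx"],c["fy"],c["cx"],c["cy"],c["k1"],np.round(c["camera_from_world"],4).tolist())
c=camera("wrist");print(np.round(c["mount"],4).tolist())
E
```

```text
pics
{'time': np.float64(0.0), 'joint_positions': array([ 1.142,  0.333, -0.065,  1.461,  0.022,  1.35 , -0.089]), 'joint_vel': array([ 0.   , -0.   , -0.003, -0.001, -0.001,  0.001,  0.002]), 'joint_torque': array([ 1.0000e-03, -6.2325e+01,  2.5000e-02, -3.8990e+01, -6.1000e-02,
        4.0000e-02,  0.0000e+00]), 'ee_pos': array([ 0.247, -0.574,  0.222]), 'eef_rot': array([ 0.979,  0.202, -0.   , -0.001]), 'ft_force': array([ 0.432, -0.959, -0.15 ]), 'torque': array([-0.047,  0.017,  0.027]), 'grip_force': np.float64(0.0), 'width': np.float64(0.087)}
scene 565.0973171421218 565.0973171421218 320.37250901041784 236.19565761940888 -0.16946803040114325 [[0.6518, 0.7581, -0.021, -0.3239], [0.5355, -0.4796, -0.6952, -0.2144], [-0.5371, 0.4419, -0.7185, 1.8777], [0.0, 0.0, 0.0, 1.0]]
side 455.0600830357538 455.0600830357538 314.58124820669053 243.03344962090384 -0.08466960000768603 [[-0.8216, -0.5699, 0.0126, 0.3998], [-0.3933, 0.5508, -0.7362, 0.2499], [0.4126, -0.6098, -0.6767, 1.0684], [0.0, 0.0, 0.0, 1.0]]
[[0.0002, -0.9561, -0.293, 0.0804], [1.0, 0.0001, 0.0003, -0.0002], [-0.0002, -0.293, 0.9561, -0.1631], [0.0, 0.0, 0.0, 1.0]]
```

View pics/scene0.png

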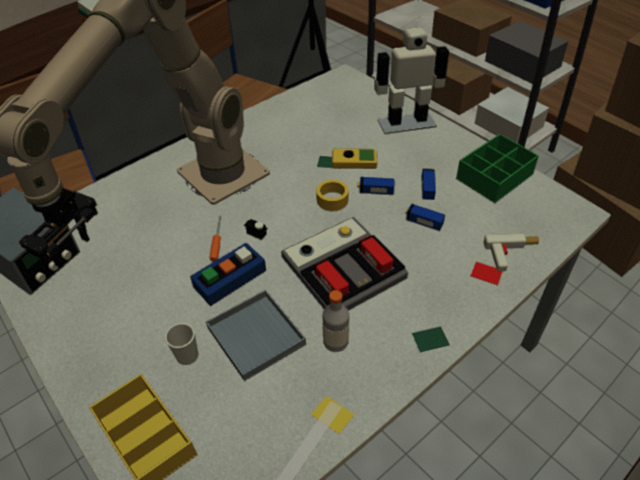

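View pics/side0.png

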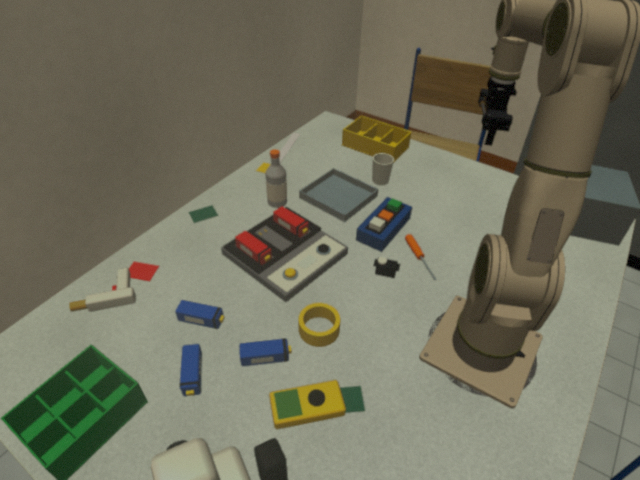

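```bash
cat > h.py <<'E'
from bench import *
import cv2, numpy as np
from scipy.optimize import least_squares
from scipy.spatial.transform import Rotation as R
def cam(n):
    s=read_state() if n=="wrist" else None
    c=camera(n)
    if n=="wrist":
        T=np.eye(4);T[:3,:3]=R.from_quat(s["eef_rot"]).as_matrix();T[:3,3]=s["ee_pos"]
        c["camera_from_world"]=np.linalg.inv(T@np.array(c["mount"]))
    return c
def proj(c,P):
    P=np.atleast_2d(P);M=np.array(c["camera_from_world"])
    q=P@M[:3,:3].T+M[:3,3]; a=q[:,:2]/q[:,2:]
    a=a*(1+c["k1"]*(a**2).sum(1,keepdims=True))
    return a*[c["fx"],c["fy"]]+[c["cx"],c["cy"]]
def ray(c,uv,z):
    d=(np.array(uv,float)-[c["cx"],c["cy"]])/[c["fx"],c["fy"]]; a=d.copy()
    for _ in range(20): a=d/(1+c["k1"]*(a@a))
    M=np.array(c["camera_from_world"]);Rm=M[:3,:3]
    o=-Rm.T@M[:3,3]; v=Rm.T@np.array([*a,1]); return o+v*(z-o[2])/v[2]
def crop(c,name,x0,y0,x1,y1,k):
    cv2.imwrite(name,cv2.resize(c["color"][y0:y1,x0:x1,::-1],None,fx=k,fy=k,interpolation=cv2.INTER_CUBIC))
def local(p,pts):
    x,y,a=p;pts=np.atleast_2d(np.array(pts,float));o=pts.copy()
    o[:,0]=x+pts[:,0]*np.cos(a)-pts[:,1]*np.sin(a);o[:,1]=y+pts[:,0]*np.sin(a)+pts[:,1]*np.cos(a);return o
E
python3 - <<'E'
from h import *
c=cam("scene");crop(c,"pics/s1.png",170,135,450,345,2.8)
c=cam("side");crop(c,"pics/d1.png",165,150,425,345,3)
E
```

```text
(no output)
```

View pics/s1.png

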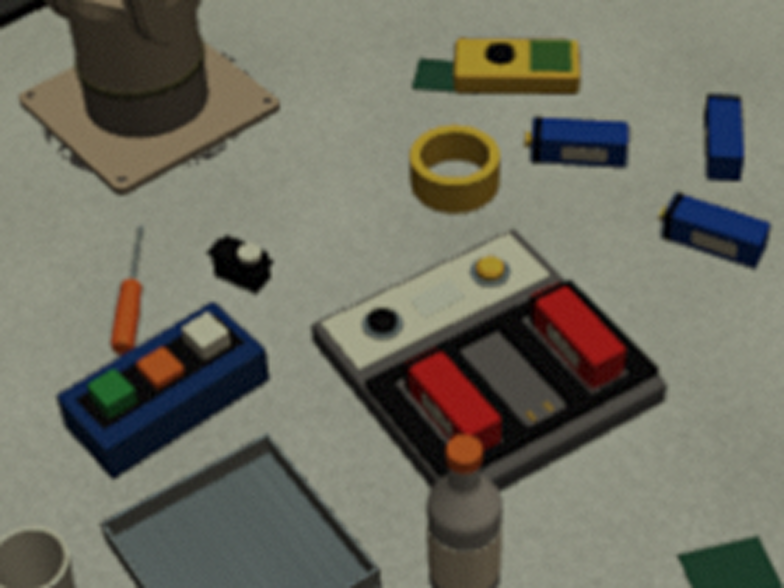

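View pics/d1.png

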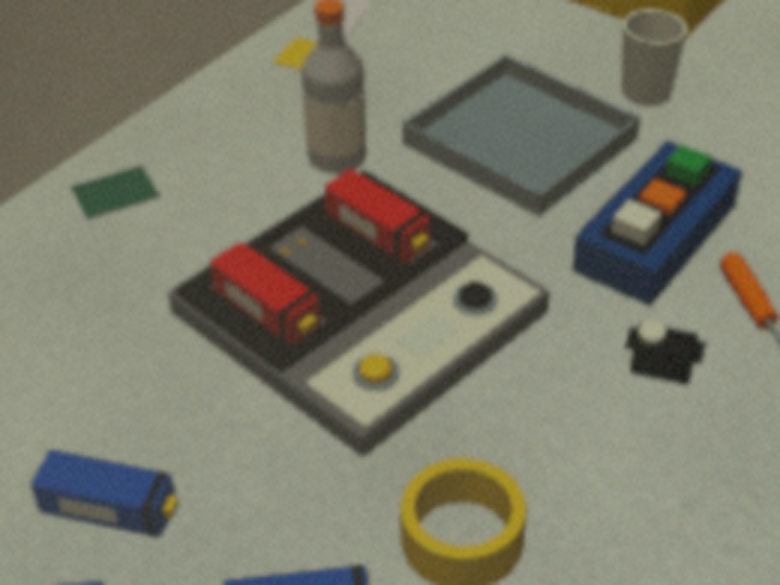

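```bash
cat > fit.py <<'E'
from h import *
from scipy.optimize import minimize
def masks(c,col):
    im=cv2.GaussianBlur(c["color"],(3,3),0).astype(float);r,g,b=im[...,0],im[...,1],im[...,2]
    m=(b>1.5*r+8)&(b>1.25*g) if col=="blue" else (r>2.2*g+15)&(r>2.2*b+15)
    n,l,st,ce=cv2.connectedComponentsWithStats(m.astype(np.uint8))
    return [(l==i).astype(np.uint8) for i in range(1,n) if st[i,4]>250], [(ce[i],st[i,4]) for i in range(1,n) if st[i,4]>250]
def hullmask(m):
    p=cv2.findNonZero(m);h=cv2.convexHull(p);o=np.zeros_like(m);cv2.fillConvexPoly(o,h,1);return o
B=np.array([[x,y,z] for x in(-.055,.055) for y in(-.02,.02) for z in(-.02,.02)])
def fitpack(obs,p0,z):
    # obs: list of (cam,hullpoints ext)
    def cost(p):
        t=0
        for c,m,(x0,y0) in obs:
            P=local(p,B)+[0,0,z]; h=cv2.convexHull(((proj(c,P)-[x0,y0])*4).astype(np.float32))
            o=np.zeros_like(m);cv2.fillConvexPoly(o,h.astype(np.int32),1)
            t+=1-(o&m).sum()/max((o|m).sum(),1)
        return t
    best=None
    for a in np.arange(0,np.pi,np.pi/8) if p0[2] is None else [p0[2]]:
        s=np.array([[p0[0],p0[1],a]]*4);s[1,0]+=.02;s[2,1]+=.02;s[3,2]+=.2
        r=minimize(cost,s[0],method="Nelder-Mead",options=dict(initial_simplex=s,xatol=1e-4,fatol=1e-4))
        if best is None or r.fun<best.fun: best=r
    return best.x,best.fun/len(obs)
def ob(c,m):
    h=hullmask(m);x,y,w,hh=cv2.boundingRect(h);x0,y0=x-30,y-30
    s=cv2.warpAffine(h,np.float32([[4,0,-4*x0+1.5],[0,4,-4*y0+1.5]]),((w+60)*4,(hh+60)*4))
    return c,s,(x0,y0)
def packs(cs,col,z):
    # pair components across cameras by world point agreement
    L=[masks(c,col) for c in cs];out=[]
    for m,(ce,ar) in zip(*L[0]):
        p=ray(cs[0],ce,z)[:2];o=[ob(cs[0],m)]
        for c,(ms,cc) in zip(cs[1:],L[1:]):
            d=[np.hypot(*(ray(c,q[0],z)[:2]-p)) for q in cc]
            if d and min(d)<.04:o.append(ob(c,ms[int(np.argmin(d))]))
        x,f=fitpack(o,(*p,None),z);out.append((np.round(x,4),round(f,3),len(o),int(ar)))
    return out
E
python3 - <<'E'
from fit import *
S=cam("scene");D=cam("side")
s=lambda u,v:np.array([170+(u+.5)/2.8-.5,135+(v+.5)/2.8-.5]); d=lambda u,v:np.array([165+(u+.5)/3-.5,150+(v+.5)/3-.5])
def fit(name,obs,p0,extra=0):
    def f(q):
        e=[]
        for c,uv,P in obs:
            P=np.array(P(q) if callable(P) else P,float); e+=list((proj(c,local(q[:3],P)[0:1])-uv).ravel())
        return e
    r=least_squares(f,p0,loss="soft_l1");print(name,np.round(r.x,4),"res",np.round(np.reshape(f(r.x),(-1,2)),1).tolist());return r.x
h=.03
fit("charger",[(S,s(313,330),(-.131,-.125,h)),(S,s(513,233),(-.131,.125,h)),(S,s(663,385),(.131,.125,h)),
 (D,d(362,437),(-.131,.125,h)),(D,d(548,292),(-.131,-.125,h)),(D,d(172,297),(.131,.125,h)),
 (S,s(490,266),lambda q:(q[3],.065,.0445)),(S,s(381,319),lambda q:(q[3],-.065,.0445)),(D,d(376,366),lambda q:(q[3],.065,.0445)),(D,d(475,294),lambda q:(q[3],-.065,.0445)) ],[.6,.1,0,-.09])
fit("sel",[(S,s(212,305),(-.045,.095,.05)),(S,s(267,350),(.045,.095,.05)),(S,s(110,450),(.045,-.095,.05)),(S,s(60,400),(-.045,-.095,.05)),
 (D,d(578,240),(.045,.095,.05)),(D,d(652,270),(-.045,.095,.05)),(D,d(741,172),(-.045,-.095,.05)),(D,d(668,145),(.045,-.095,.05)),
 (S,s(206,328),lambda q:(q[3],.055,.07)),(D,d(638,215),lambda q:(q[3],.055,.07)),(S,s(112,386),lambda q:(q[3],-.055,.07)),(D,d(689,158),lambda q:(q[3],-.055,.07)),(S,s(158,363),lambda q:(q[3],0,.06)),(D,d(663,192),lambda q:(q[3],0,.06))],[.5,-.2,0,0])
fit("tray",[(S,s(104,527),(-.095,-.09,h)),(S,s(268,440),(-.095,.09,h)),(S,s(378,570),(.095,.09,h)),
 (D,d(541,208),(-.095,.09,h)),(D,d(637,120),(-.095,-.09,h)),(D,d(507,58),(.095,-.09,h)),(D,d(405,127),(.095,.09,h))],[.7,-.25,0])
for col,z in(("blue",.02),("red",.05)):
    for o in packs([S,D],col,z):print(col,o)
# bystanders
print("spray base",ray(D,d(336,163),0),"cap",ray(S,s(464,437),.19),ray(D,d(330,10),.19))
print("tape",ray(S,s(455,155),.045),ray(D,d(463,507),.045),"cup",ray(D,d(654,25),.09))
print("meter",ray(S,s(515,60),.032))
E
```

```text
charger [ 0.5795  0.0147 -0.1381 -0.0883] res [[-0.9, -2.0], [0.7, -2.0], [2.8, -0.4], [0.4, -0.6], [1.5, -1.3], [-1.8, -2.7], [0.4, -0.7], [0.8, -1.1], [0.4, -1.8], [0.5, -2.3]]
sel [ 0.4022 -0.2451  0.0191 -0.0018] res [[1.1, -2.6], [1.0, -1.1], [-0.4, 0.3], [-1.2, -1.5], [-1.2, -2.0], [2.0, -0.2], [0.6, -1.7], [-1.3, -2.8], [0.0, -0.2], [0.4, -0.4], [0.2, 0.0], [0.3, -0.6], [1.2, 0.1], [0.4, 0.0]]
tray [ 0.6017 -0.3044 -0.0976] res [[-1.3, -1.5], [0.4, -2.8], [1.4, -0.2], [0.2, -4.9], [1.6, -1.5], [-0.3, -2.1], [-0.9, -2.2]]
blue (array([0.5148, 0.4371, 2.2795]), np.float64(0.324), 2, 333)
blue (array([0.4102, 0.317 , 0.7231]), np.float64(0.338), 2, 375)
blue (array([0.6091, 0.3217, 0.2895]), np.float64(0.369), 2, 442)
blue (array([ 0.4068, -0.2536,  1.2194]), np.float64(0.531), 2, 1399)
red (array([ 0.6329,  0.0871, -0.2252]), np.float64(0.336), 2, 611)
red (array([ 0.6153, -0.0611, -0.1932]), np.float64(0.388), 2, 601)
red (array([0.8643, 0.2576, 3.6147]), np.float64(0.526), 1, 397)
spray base [ 0.74162544 -0.152905    0.        ] cap [ 0.7372851  -0.15649914  0.19      ] [ 0.74002716 -0.15426067  0.19      ]
tape [0.35058483 0.17498204 0.045     ] [0.34947217 0.18034968 0.045     ] cup [ 0.53507655 -0.46718631  0.09      ]
meter [0.25918902 0.35104259 0.032     ]
```

```bash
cat >> h.py <<'E'
def mv(x,y,z,psi,s=None):
    s=s or read_state();Rc=R.from_quat(s["eef_rot"])
    Rt=R.from_matrix(np.array([[np.cos(psi),np.sin(psi),0],[np.sin(psi),-np.cos(psi),0],[0,0,-1]]))
    rv=(Rc.inv()*Rt).as_rotvec();t=Rc.inv().apply(np.array([x,y,z])-s["ee_pos"])
    return "MV "+" ".join(f"{v:.4f}" for v in [*rv,*t])
def st():
    s=read_state();m=R.from_quat(s["eef_rot"]).as_matrix()
    print("t",round(float(s["time"]),2),"p",np.round(s["ee_pos"],4),"psi",round(float(np.arctan2(m[1,0],m[0,0])),3),"F",np.round(s["ft_force"],1),"w",round(float(s["width"]),4),"g",round(float(s["grip_force"]),1),"j",np.round(s["joint_positions"],2))
E
python3 -c "
from h import *
print(mv(.40,-.20,.2,0))"
```

```text
MV -0.0002 0.0000 0.4058 0.2886 -0.2833 0.0225
```

play_rows(increments="0 0 0.406 0.289 -0.283 0.0225 0;0 0 0.406 0.289 -0.283 0.0225 0;0 0 0.406 0.289 -0.283 0.0225 0;0 0 0.406 0.289 -0.283 0.0225 0;0 0 0.406 0.289 -0.283 0.0225 0;0 0 0.406 0.289 -0.283 0.0225 0;0 0 0.406 0.289 -0.283 0.0225 0;0 0 0.406 0.289 -0.283 0.0225 0")

```text
time: 1.15
ee_pos: [0.3989, -0.2032, 0.2006]
eef_rot: [1.0, -0.0, 0.0, 0.0]
ft_force: [1.5, -0.5, -0.5]
width: 0.0312
grip_force: 0.0
```

play_rows(increments="0 0 0 0 0 0 0;0 0 0 0 0 0 0")

```text
time: 1.35
ee_pos: [0.3989, -0.2043, 0.2005]
eef_rot: [1.0, 0.001, 0.0, 0.0]
ft_force: [0.8, -0.5, -0.2]
width: 0.0153
grip_force: 0.0
```

```bash
python3 - <<'E'
from h import *
st();c=cam("wrist");cv2.imwrite("pics/w1.png",c["color"][:,:,::-1]);np.save("w1.npy",c,allow_pickle=True)
for P in local((.4022,-.2451,.0191),[(0,.055,.07),(0,0,.06),(0,-.055,.07),(.045,.095,.05),(-.045,.095,.05),(-.045,-.095,.05),(.045,-.095,.05)]):print(np.round(proj(c,P)[0]))
E
```

```text
t 1.35 p [ 0.3989 -0.2043  0.2005] psi 0.002 F [ 0.8 -0.5 -0.2] w 0.0153 g 0.0 j [ 0.73 -0.03 -0.35  1.92 -0.01  1.25 -1.19]
[299. 222.]
[372. 217.]
[449. 219.]
[245. 158.]
[253. 270.]
[487. 266.]
[499. 154.]
```

View pics/w1.png

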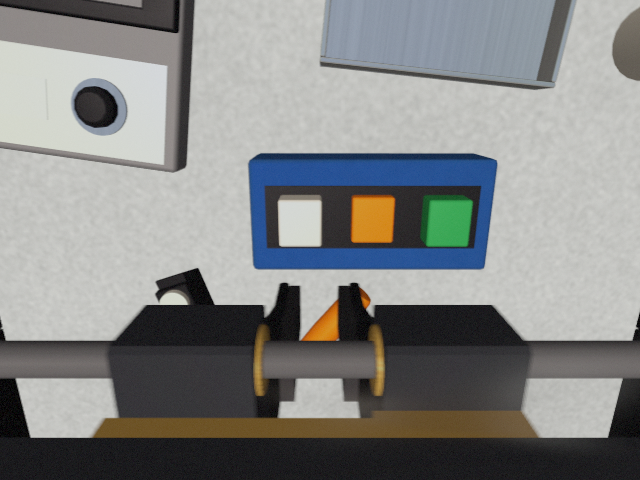

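```bash
python3 -c "
from h import *
print(mv(.401,-.190,.085,0));print(mv(.401,-.190,.056,0))"
```

```text
MV 0.0006 -0.0001 -0.0001 0.0026 -0.0156 0.1155
MV 0.0006 -0.0001 -0.0001 0.0026 -0.0156 0.1445
```

play_rows(increments="0 0 0 0.0025 -0.0155 0.05 0;0 0 0 0.0025 -0.0155 0.1 0;0 0 0 0.0025 -0.0155 0.117 0;0 0 0 0.0025 -0.0155 0.125 0;0 0 0 0.0025 -0.0155 0.133 0;0 0 0 0.0025 -0.0155 0.14 0;0 0 0 0.0025 -0.0155 0.144 0;0 0 0 0.0025 -0.0155 0.144 0")

```text
time: 2.2
ee_pos: [0.4019, -0.1907, 0.0598]
eef_rot: [1.0, -0.001, 0.0, 0.001]
ft_force: [-15.3, 6.0, 39.4]
width: 0.0009
grip_force: 19.9
```

play_rows(increments="0 0 0 0 0 0 0;0 0 0 0 0 0 0")

```text
time: 2.4
ee_pos: [0.4019, -0.1907, 0.0598]
eef_rot: [1.0, -0.001, 0.001, 0.001]
ft_force: [-15.5, 5.2, 40.2]
width: 0.0003
grip_force: 20.0
```

play_rows(increments="0 0 0 0 0 -0.03 0;0 0 0 0 0 -0.08 0;0 0 0 0.03 -0.04 -0.12 0;0 0 0 0.06 -0.08 -0.16 0.6;0 0 0 0.09 -0.12 -0.2 1;0 0 0 0.12 -0.16 -0.24 1;0 0 0 0.12 -0.2 -0.24 1;0 0 0 0.12 -0.2 -0.24 1")

```text
time: 3.2
ee_pos: [0.5225, 0.0131, 0.2991]
eef_rot: [1.0, 0.0, 0.002, -0.0]
ft_force: [-0.3, -0.1, -0.4]
width: 0.0329
grip_force: 0.0
```

play_rows(increments="0 0 0 0 0 0 1;0 0 0 0 0 0 1;0 0 0 0 0 0 1")

```text
time: 3.5
ee_pos: [0.5209, 0.009, 0.2962]
eef_rot: [1.0, -0.001, -0.0, 0.0]
ft_force: [0.3, 0.3, -0.1]
width: 0.057
grip_force: 0.0
```

```bash
python3 - <<'E'
from h import *
st();c=cam("wrist");cv2.imwrite("pics/w2.png",c["color"][:,:,::-1]);np.save("w2.npy",c,allow_pickle=True)
ch=(.5795,.0147,-.1381)
for P in local(ch,[(-.0883,.065,.0445),(-.0883,-.065,.0445),(-.131,-.125,.03),(-.131,.125,.03),(.131,.125,.03),(.131,-.125,.03)]):print(np.round(proj(c,P)[0]))
E
```

```text
t 3.5 p [0.5209 0.009  0.2962] psi -0.002 F [ 0.3  0.3 -0.1] w 0.057 g 0.0 j [ 0.44  0.11 -0.58  1.59  0.06  1.46 -1.72]
[239. 213.]
[363. 229.]
[408. 269.]
[183. 240.]
[195. -33.]
[464.   9.]
```

View pics/w2.png

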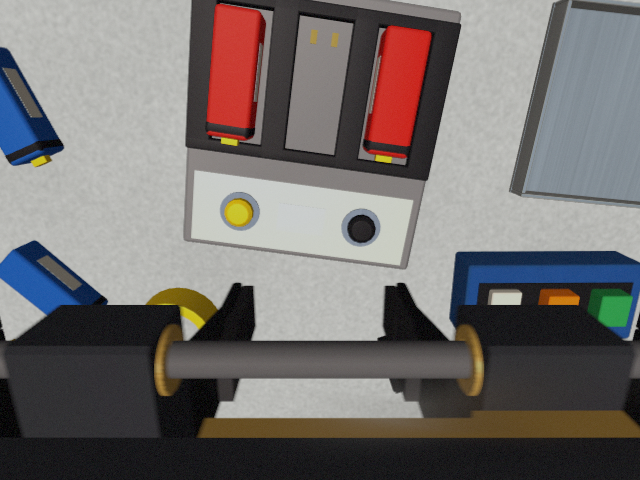

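```bash
python3 - <<'E'
from fit import *
c=np.load("w2.npy",allow_pickle=True).item()
q=[ray(c,u,.03)[:2] for u in[(299.5,13),(353,19),(335,156.5),(285,150)]]
print("bay mid",np.round(q,4).tolist(),np.round(np.mean(q,0),4),[round(float(np.hypot(*(q[i]-q[i-1]))),4) for i in range(4)])
d=[ray(c,(238,213),.0445)[:2],ray(c,(361,229),.0445)[:2]];print("domes",np.round(d,4),np.hypot(*(d[0]-d[1])),np.arctan2(*(d[0]-d[1])*[-1,1]))
k=[ray(c,u,.03)[:2] for u in [(406,268),(185,240)]];print("front",np.round(k,4),np.hypot(*(k[0]-k[1])),np.arctan2(*(k[1]-k[0])*[-1,1]))
for col,z in(("red",.05),("blue",.02)):
    ms,cc=masks(c,col)
    for m,(ce,ar) in zip(ms,cc):
        if ar>800:
            x,f=fitpack([ob(c,m)],(*ray(c,ce,z)[:2],None),z);print(col,np.round(ce),ar,np.round(x,4),round(f,3))
E
```

```text
bay mid [[0.6887, 0.0263], [0.6835, -0.0237], [0.5565, -0.0081], [0.5631, 0.0431]] [0.6229 0.0094] [0.1266, 0.0503, 0.128, 0.0516]
domes [[ 0.5007  0.0921]
 [ 0.4832 -0.0354]] 0.12861241578931076 -0.13594070915411272
front [[ 0.4339 -0.0883]
 [ 0.467   0.1545]] 0.24504261472982328 -0.13578516377316532
red [234.  66.] 5673 [0.6316 0.0851 2.9935] 0.126
red [398.  85.] 5486 [ 0.6147 -0.0631 -0.1352] 0.111
blue [ 18. 114.] 2764 [0.617  0.3283 0.4422] 0.465
blue [ 42. 280.] 3518 [0.4061 0.3149 0.7187] 0.242
blue [542. 274.] 6797 [ 0.402  -0.2893  2.0389] 0.615
```

```bash
python3 -c "
from h import *
for z in(.14,.046):print(mv(.614,-.063,z,-.137))"
```

```text
MV 0.0007 0.0003 0.1345 0.0934 0.0715 0.1561
MV 0.0007 0.0003 0.1345 0.0935 0.0714 0.2501
```

play_rows(increments="0 0 0.134 0.03 0.024 0.035 0.7;0 0 0.134 0.06 0.048 0.07 0.7;0 0 0.134 0.0935 0.0715 0.105 0.7;0 0 0.134 0.0935 0.0715 0.14 0.7;0 0 0.134 0.0935 0.0715 0.156 0.7;0 0 0.134 0.0935 0.0715 0.156 0.7;0 0 0.134 0.0935 0.0715 0.156 0.7")

```text
time: 4.25
ee_pos: [0.6148, -0.0607, 0.1422]
eef_rot: [0.998, -0.067, 0.001, 0.0]
ft_force: [-0.7, 0.6, -0.3]
width: 0.0608
grip_force: 0.0
```

```bash
python3 -c "
from h import *
st()
print(mv(.614,-.063,.047,-.137))"
```

```text
t 4.25 p [ 0.6148 -0.0607  0.1422] psi -0.134 F [-0.7  0.6 -0.3] w 0.0608 g 0.0 j [ 0.42  0.42 -0.51  1.56  0.21  1.22 -1.83]
MV -0.0000 -0.0017 0.0032 -0.0006 0.0024 0.0952
```

play_rows(increments="0 0 0 0 0.001 0.03 0.7;0 0 0 0 0.001 0.06 0.7;0 0 0 0 0.001 0.08 0.7;0 0 0 0 0.001 0.094 0.7;0 0 0 0 0.001 0.094 0.7;0 0 0 0 0.001 0.094 0;0 0 0 0 0.001 0.094 0;0 0 0 0 0.001 0.094 0", grip_force=40)

```text
time: 5.05
ee_pos: [0.6153, -0.0621, 0.0477]
eef_rot: [0.998, -0.067, 0.001, 0.0]
ft_force: [0.5, -0.1, -0.5]
width: 0.0442
grip_force: 0.0
```

play_rows(increments="0 0 0 0 0 0 0;0 0 0 0 0 0 0;0 0 0 0 0 -0.02 0;0 0 0 0 0 -0.05 0;0 0 0 0 0 -0.08 0;0 0 0 0 0 -0.1 0;0 0 0 0 0 -0.1 0")

```text
time: 5.75
ee_pos: [0.6159, -0.0621, 0.1491]
eef_rot: [0.998, -0.067, 0.002, 0.0]
ft_force: [0.8, -0.1, -3.2]
width: 0.0396
grip_force: 40.0
```

```bash
python3 -c "
from h import *
st()
T=(.6017,-.3044,-.0976)
for z in(.12,.026):
  p=local(T,[(0,.035,z)])[0];print(mv(*p,-.0976))"
```

```text
t 5.75 p [ 0.6159 -0.0621  0.1491] psi -0.134 F [ 0.8 -0.1 -3.2] w 0.0396 g 40.0 j [ 0.43  0.41 -0.51  1.55  0.21  1.23 -1.83]
MV 0.0001 -0.0046 -0.0367 0.0169 0.2071 0.0292
MV 0.0001 -0.0046 -0.0367 0.0165 0.2071 0.1232
```

play_rows(increments="0 0 -0.036 0.004 0.045 0 0;0 0 -0.036 0.008 0.09 0 0;0 0 -0.036 0.012 0.135 0 0;0 0 -0.036 0.0165 0.18 0 0;0 0 -0.036 0.0165 0.207 0.02 0;0 0 -0.036 0.0165 0.207 0.05 0;0 0 -0.036 0.0165 0.207 0.09 0;0 0 -0.036 0.0165 0.207 0.11 0")

```text
time: 6.55
ee_pos: [0.6, -0.2687, 0.0306]
eef_rot: [0.999, -0.049, -0.003, -0.001]
ft_force: [-0.6, 0.3, -3.5]
width: 0.0396
grip_force: 40.0
```

```bash
python3 -c "
from h import *
st()
T=(.6017,-.3044,-.0976)
print(mv(*local(T,[(0,.035,.026)])[0],-.0976))"
```

```text
t 6.55 p [ 0.6    -0.2687  0.0306] psi -0.098 F [-0.6  0.3 -3.5] w 0.0396 g 40.0 j [ 0.65  0.6  -0.41  1.53  0.26  1.07 -1.49]
MV -0.0020 0.0064 -0.0009 0.0052 0.0004 0.0046
```

play_rows(increments="0 0 0 0 0 0.006 0;0 0 0 0 0 0.01 0;0 0 0 0 0 0.01 0.65;0 0 0 0 0 0.01 0.65;0 0 0 0 0 0.01 0.65;0 0 0 0 0 -0.03 0.65;0 0 0 0 0 -0.08 0.65;0 0 0 0 0 -0.13 0.65")

```text
time: 7.35
ee_pos: [0.603, -0.2693, 0.1688]
eef_rot: [0.999, -0.049, 0.0, 0.0]
ft_force: [0.7, 0.5, 0.9]
width: 0.0565
grip_force: 0.0
```

```bash
python3 -c "
from h import *
st()
for z in(.16,.047):print(mv(.6325,.084,z,-.137))"
```

```text
t 7.35 p [ 0.603  -0.2693  0.1688] psi -0.098 F [0.7 0.5 0.9] w 0.0565 g 0.0 j [ 0.67  0.48 -0.44  1.41  0.2   1.3  -1.45]
MV 0.0002 -0.0006 0.0390 -0.0052 -0.3545 0.0088
MV 0.0002 -0.0006 0.0390 -0.0053 -0.3545 0.1218
```

play_rows(increments="0 0 0.039 -0.005 -0.3545 0.009 0.7;0 0 0.039 -0.005 -0.3545 0.009 0.7;0 0 0.039 -0.005 -0.3545 0.009 0.7;0 0 0.039 -0.005 -0.3545 0.009 0.7;0 0 0.039 -0.005 -0.3545 0.009 0.7;0 0 0.039 -0.005 -0.3545 0.009 0.7;0 0 0.039 -0.005 -0.3545 0.009 0.7;0 0 0.039 -0.005 -0.3545 0.009 0.7")

```text
time: 8.15
ee_pos: [0.632, 0.0932, 0.1586]
eef_rot: [0.998, -0.064, 0.001, -0.002]
ft_force: [-1.1, 0.7, 1.0]
width: 0.0607
grip_force: 0.0
```

play_rows(increments="0 0 0 0 0 0.03 0.7;0 0 0 0 0 0.06 0.7;0 0 0 0 0 0.06 0.7")

```text
time: 8.45
ee_pos: [0.6308, 0.083, 0.0942]
eef_rot: [0.998, -0.068, -0.003, 0.001]
ft_force: [-0.8, -0.5, -0.2]
width: 0.0615
grip_force: 0.0
```

```bash
python3 -c "
from h import *
st()
for z in(.16,.047):print(mv(.6325,.084,z,-.137))"
```

```text
t 8.45 p [0.6308 0.083  0.0942] psi -0.137 F [-0.8 -0.5 -0.2] w 0.0615 g 0.0 j [ 0.2   0.51 -0.54  1.55  0.28  1.16 -2.1 ]
MV 0.0019 0.0051 -0.0001 0.0013 -0.0011 -0.0659
MV 0.0019 0.0051 -0.0001 0.0018 -0.0013 0.0471
```

play_rows(increments="0 0 0 0 0 0.02 0.7;0 0 0 0 0 0.035 0.7;0 0 0 0 0 0.045 0.7;0 0 0 0 0 0.051 0.7;0 0 0 0 0 0.051 0.7;0 0 0 0 0 0.051 0;0 0 0 0 0 0.051 0;0 0 0 0 0 0.051 0")

```text
time: 9.25
ee_pos: [0.6332, 0.0839, 0.047]
eef_rot: [0.998, -0.069, 0.0, -0.0]
ft_force: [-0.5, 0.7, 0.3]
width: 0.0442
grip_force: 0.0
```

play_rows(increments="0 0 0 0 0 0 0;0 0 0 0 0 0 0;0 0 0 0 0 -0.02 0;0 0 0 0 0 -0.05 0;0 0 0 0 0 -0.08 0;0 0 0 0 0 -0.11 0;0 0 0 0 0 -0.11 0")

```text
time: 9.95
ee_pos: [0.6348, 0.0843, 0.1607]
eef_rot: [0.998, -0.069, 0.003, -0.001]
ft_force: [1.3, 1.4, -1.5]
width: 0.0394
grip_force: 39.9
```

```bash
python3 -c "
from h import *
st()
T=(.6017,-.3044,-.0976)
for z in(.15,.03):
  p=local(T,[(0.01,-.037,z)])[0];print(mv(*p,-.0976))"
```

```text
t 9.95 p [0.6348 0.0843 0.1607] psi -0.137 F [ 1.3  1.4 -1.5] w 0.0394 g 39.9 j [ 0.21  0.46 -0.56  1.48  0.25  1.27 -2.08]
MV -0.0013 -0.0061 -0.0398 0.0318 0.4262 0.0102
MV -0.0013 -0.0061 -0.0398 0.0311 0.4263 0.1302
```

play_rows(increments="0 0 -0.04 0 0.05 0.01 0;0 0 -0.04 0 0.1 0.01 0;0 0 -0.04 0 0.15 0.01 0;0 0 -0.04 0 0.2 0.01 0;0 0 -0.04 0 0.25 0.01 0;0 0 -0.04 0.01 0.3 0.01 0;0 0 -0.04 0.02 0.345 0.01 0;0 0 -0.04 0.031 0.39 0.01 0")

```text
time: 10.75
ee_pos: [0.6091, -0.3092, 0.1451]
eef_rot: [0.999, -0.049, -0.001, 0.0]
ft_force: [1.5, 0.3, -2.4]
width: 0.0401
grip_force: 39.9
```

play_rows(increments="0 0 0 0 0.036 0.01 0;0 0 0 0 0.036 0.05 0;0 0 0 0 0.036 0.09 0;0 0 0 0 0.036 0.115 0;0 0 0 0 0.036 0.115 0")

```text
time: 11.25
ee_pos: [0.6032, -0.3411, 0.0255]
eef_rot: [0.999, -0.048, -0.004, -0.002]
ft_force: [-0.2, 0.5, -2.6]
width: 0.0396
grip_force: 39.9
```

```bash
python3 -c "
from h import *
st()
T=(.6017,-.3044,-.0976)
for z in(.15,.03):
  p=local(T,[(0.01,-.037,z)])[0];print(mv(*p,-.0976))"
```

```text
t 11.25 p [ 0.6032 -0.3411  0.0255] psi -0.097 F [-0.2  0.5 -2.6] w 0.0396 g 39.9 j [ 0.71  0.67 -0.38  1.43  0.26  1.1  -1.38]
MV -0.0034 0.0087 0.0006 0.0039 0.0002 -0.1246
MV -0.0034 0.0087 0.0006 0.0049 0.0006 -0.0046
```

play_rows(increments="0 0 0 0 0 0.002 0.65;0 0 0 0 0 0.002 0.65;0 0 0 0 0 0.002 0.65;0 0 0 0 0 -0.04 0.65;0 0 0 0 0 -0.09 0.65;0 0 0 0 -0.03 -0.14 0.65;0 0 0 0 -0.07 -0.17 0.65;0 0 0 0 -0.12 -0.17 0.8")

```text
time: 12.05
ee_pos: [0.6198, -0.2307, 0.2078]
eef_rot: [0.999, -0.05, 0.005, 0.002]
ft_force: [1.3, 0.5, -1.0]
width: 0.0596
grip_force: 0.0
```

```bash
python3 -c "
from h import *
st()
print(mv(.44,.32,.30,.4))"
```

```text
t 12.05 p [ 0.6198 -0.2307  0.2078] psi -0.101 F [ 1.3  0.5 -1. ] w 0.0596 g 0.0 j [ 0.61  0.45 -0.45  1.37  0.2   1.36 -1.51]
MV 0.0059 -0.0086 -0.5010 -0.2335 -0.5295 -0.0964
```

play_rows(increments="0 0 -0.5 -0.233 -0.529 -0.092 0.8;0 0 -0.5 -0.233 -0.529 -0.092 0.8;0 0 -0.5 -0.233 -0.529 -0.092 0.8;0 0 -0.5 -0.233 -0.529 -0.092 0.8;0 0 -0.5 -0.233 -0.529 -0.092 0.8;0 0 -0.5 -0.233 -0.529 -0.092 0.8;0 0 -0.5 -0.233 -0.529 -0.092 0.8;0 0 -0.5 -0.233 -0.529 -0.092 0.8")

```text
time: 12.85
ee_pos: [0.4937, 0.1479, 0.2656]
eef_rot: [0.98, 0.2, 0.002, 0.001]
ft_force: [0.5, -0.2, 0.2]
width: 0.0699
grip_force: 0.0
```

```bash
python3 -c "
from h import *
st()
print(mv(.44,.32,.30,.4))"
```

```text
t 12.85 p [0.4937 0.1479 0.2656] psi 0.403 F [ 0.5 -0.2  0.2] w 0.0699 g 0.0 j [ 0.35  0.13 -0.78  1.65  0.1   1.4  -1.62]
MV 0.0021 -0.0027 0.0028 0.0181 -0.1793 -0.0347
```

play_rows(increments="0 0 0 0.018 -0.175 -0.035 0.8;0 0 0 0.018 -0.175 -0.035 0.8;0 0 0 0.018 -0.175 -0.035 0.8;0 0 0 0.018 -0.175 -0.035 0.8;0 0 0 0.018 -0.175 -0.035 0.8;0 0 0 0.018 -0.175 -0.035 0.8;0 0 0 0.018 -0.175 -0.035 0.8;0 0 0 0.018 -0.175 -0.035 0.8")

```text
time: 13.65
ee_pos: [0.4431, 0.3128, 0.2987]
eef_rot: [0.98, 0.199, 0.0, 0.0]
ft_force: [-0.4, -0.0, 0.1]
width: 0.0696
grip_force: 0.0
```

```bash
python3 - <<'E'
from fit import *
st();c=cam("wrist");cv2.imwrite("pics/w3.png",c["color"][:,:,::-1]);np.save("w3.npy",c,allow_pickle=True)
ms,cc=masks(c,"blue")
for m,(ce,ar) in zip(ms,cc):
    if ar>800:
        x,f=fitpack([ob(c,m)],(*ray(c,ce,.02)[:2],None),.02);print(np.round(ce),ar,np.round(x,4),round(f,3))
E
```

```text
t 13.65 p [0.4431 0.3128 0.2987] psi 0.401 F [-0.4 -0.   0.1] w 0.0696 g 0.0 j [ 0.08  0.22 -0.9   1.52  0.17  1.49 -2.  ]
[377.  39.] 3387 [0.5768 0.3092 3.5292] 0.301
[230. 105.] 4387 [0.4871 0.4261 2.3323] 0.115
[302. 214.] 3585 [0.408  0.3151 0.7465] 0.115
```

View pics/w3.png

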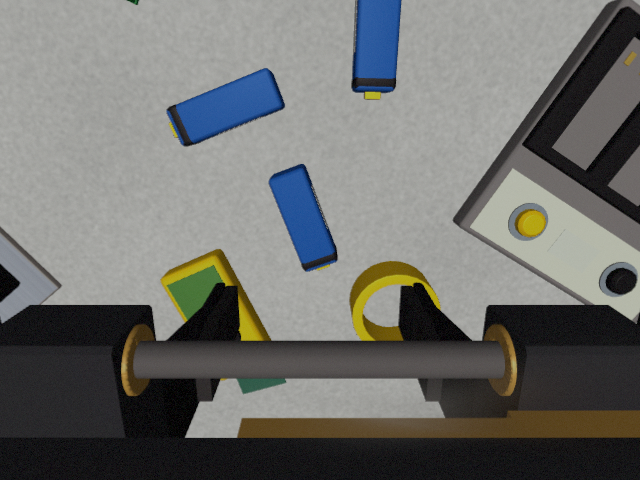

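```bash
python3 - <<'E'
s=open('fit.py').read()
s=s.replace('''    n,l,st,ce''','''    m=m|(im.max(2)<55)
    m=cv2.morphologyEx(m.astype(np.uint8),cv2.MORPH_OPEN,np.ones((3,3)))
    n,l,st,ce''',1)
open('fit2.py','w').write(s)
from fit2 import *
c=np.load("w3.npy",allow_pickle=True).item()
ms,cc=masks(c,"blue")
for m,(ce,ar) in zip(ms,cc):
    if 2500<ar<8000:
        x,f=fitpack([ob(c,m)],(*ray(c,ce,.02)[:2],None),.02);print(np.round(ce),ar,np.round(x,4),round(f,3),np.round(proj(c,local(x,[(.055,0,.04),(-.055,0,.04)]))).tolist())
E
```

```text
[376.  45.] 3885 [0.5767 0.3096 3.5183] 0.27 [[373.0, 125.0], [381.0, 0.0]]
[593. 117.] 7994 [0.6287 0.0716 0.6178] 0.477 [[618.0, 56.0], [619.0, 170.0]]
[226. 107.] 4737 [ 0.4832  0.4303 -0.811 ] 0.036 [[276.0, 87.0], [173.0, 129.0]]
[303. 217.] 3844 [0.4071 0.3141 0.7503] 0.045 [[285.0, 174.0], [322.0, 268.0]]
[318. 324.] 6602 [0.277  0.3231 1.7863] 0.748 [[205.0, 313.0], [301.0, 329.0]]
```

```bash
python3 -c "
from h import *
st()
for z in(.12,.018):print(mv(.407,.314,z,.75))"
```

```text
t 13.7 p [0.443  0.3129 0.2987] psi 0.401 F [-0.3 -0.  -0.2] w 0.0697 g 0.0 j [ 0.08  0.22 -0.9   1.52  0.17  1.49 -2.  ]
MV 0.0007 -0.0000 -0.3493 -0.0327 -0.0152 0.1787
MV 0.0007 -0.0000 -0.3493 -0.0327 -0.0152 0.2807
```

play_rows(increments="0 0 -0.349 -0.0325 -0.015 0.04 0.75;0 0 -0.349 -0.0325 -0.015 0.08 0.75;0 0 -0.349 -0.0325 -0.015 0.12 0.75;0 0 -0.349 -0.0325 -0.015 0.15 0.75;0 0 -0.349 -0.0325 -0.015 0.179 0.75;0 0 -0.349 -0.0325 -0.015 0.179 0.75")

```text
time: 14.3
ee_pos: [0.4053, 0.3128, 0.1165]
eef_rot: [0.93, 0.367, -0.003, 0.001]
ft_force: [-0.5, -0.4, 0.9]
width: 0.0649
grip_force: 0.0
```

```bash
python3 -c "
from h import *
st()
for z in(.018,):print(mv(.407,.314,z,.75))"
```

```text
t 14.3 p [0.4053 0.3128 0.1165] psi 0.751 F [-0.5 -0.4  0.9] w 0.0649 g 0.0 j [ 0.07  0.31 -0.93  1.84  0.27  1.13 -1.77]
MV -0.0010 0.0057 0.0007 0.0026 0.0004 0.0985
```

play_rows(increments="0 0 0 0.001 0 0.04 0.75;0 0 0 0.001 0 0.075 0.75;0 0 0 0.001 0 0.09 0.75;0 0 0 0.001 0 0.099 0.75;0 0 0 0.001 0 0.1 0.75;0 0 0 0.001 0 0.1 0;0 0 0 0.001 0 0.1 0;0 0 0 0.001 0 0.1 0")

```text
time: 15.1
ee_pos: [0.4079, 0.3161, 0.0206]
eef_rot: [0.93, 0.367, 0.001, 0.0]
ft_force: [-0.6, 0.0, -0.3]
width: 0.0489
grip_force: 0.0
```

play_rows(increments="0 0 0 0 0 0 0;0 0 0 0 0 0 0")

```text
time: 15.3
ee_pos: [0.4077, 0.3158, 0.0202]
eef_rot: [0.93, 0.367, 0.0, 0.0]
ft_force: [-0.6, -2.0, 6.1]
width: 0.0393
grip_force: 40.0
```

play_rows(increments="0 0 0 0 0 -0.04 0;0 0 0 0 0 -0.08 0;0 0 0 0 0 -0.12 0;0 0 0 0 0 -0.12 0")

```text
time: 15.7
ee_pos: [0.4091, 0.3179, 0.1444]
eef_rot: [0.93, 0.367, 0.004, -0.001]
ft_force: [0.9, 0.7, -2.2]
width: 0.04
grip_force: 40.0
```

```bash
python3 -c "
from h import *
st()
for z in(.14,.05):print(mv(.6331,.0835,z,-.137))"
```

```text
t 15.7 p [0.4091 0.3179 0.1444] psi 0.752 F [ 0.9  0.7 -2.2] w 0.04 g 40.0 j [ 0.09  0.28 -0.95  1.81  0.25  1.17 -1.76]
MV -0.0016 -0.0074 0.8890 0.0035 0.3242 0.0049
MV -0.0016 -0.0074 0.8890 0.0028 0.3240 0.0949
```

play_rows(increments="0 0 0.889 0.003 0.324 0.005 0;0 0 0.889 0.003 0.324 0.005 0;0 0 0.889 0.003 0.324 0.005 0;0 0 0.889 0.003 0.324 0.005 0;0 0 0.889 0.003 0.324 0.005 0;0 0 0.889 0.003 0.324 0.005 0;0 0 0.889 0.003 0.324 0.005 0;0 0 0.889 0.003 0.324 0.005 0")

```text
time: 16.5
ee_pos: [0.6322, 0.0762, 0.1325]
eef_rot: [0.997, -0.072, -0.001, 0.001]
ft_force: [0.0, -0.3, -1.9]
width: 0.0396
grip_force: 40.0
```

play_rows(increments="0 0 0 0 0 0.02 0;0 0 0 0 0 0.04 0;0 0 0 0 0 0.04 0;0 0 0 0 0 0.04 0")

```text
time: 16.9
ee_pos: [0.6301, 0.0817, 0.0944]
eef_rot: [0.998, -0.068, -0.001, 0.0]
ft_force: [-0.6, -0.3, -2.6]
width: 0.04
grip_force: 40.0
```

```bash
python3 - <<'E'
from h import *
st()
for z in(.09,.052):print(mv(.6331,.0835,z,-.137))
c=cam("wrist");cv2.imwrite("pics/w4.png",c["color"][:,:,::-1])
E
```

```text
t 16.9 p [0.6301 0.0817 0.0944] psi -0.136 F [-0.6 -0.3 -2.6] w 0.04 g 40.0 j [ 0.25  0.52 -0.6   1.55  0.31  1.16 -2.12]
MV 0.0001 0.0013 0.0008 0.0027 -0.0022 0.0044
MV 0.0001 0.0013 0.0008 0.0028 -0.0022 0.0424
```

View pics/w4.png

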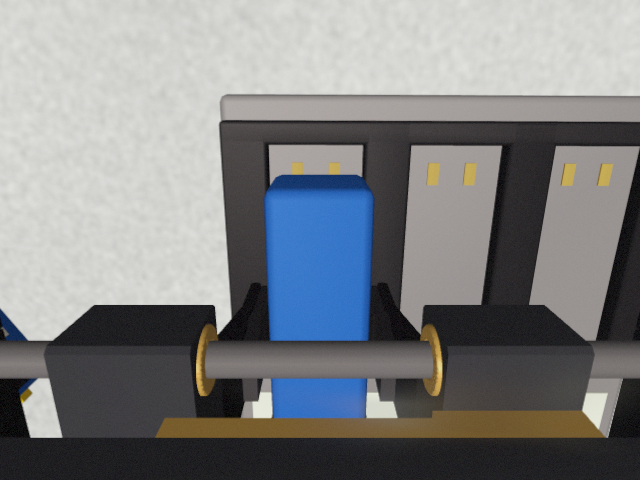

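play_rows(increments="0 0 0 0.0025 -0.002 0.012 0;0 0 0 0.0025 -0.002 0.022 0;0 0 0 0.0025 -0.002 0.032 0;0 0 0 0.0025 -0.002 0.041 0;0 0 0 0.0025 -0.002 0.042 0;0 0 0 0.0025 -0.002 0.042 0")

```text
time: 17.55
ee_pos: [0.6333, 0.0828, 0.0523]
eef_rot: [0.998, -0.068, -0.0, 0.0]
ft_force: [-0.2, -0.0, -1.6]
width: 0.0397
grip_force: 40.0
```

```bash
python3 -c "
from h import *
st()
print(mv(.6331,.0835,.051,-.137))"
```

```text
t 17.55 p [0.6333 0.0828 0.0523] psi -0.137 F [-0.2 -0.  -1.6] w 0.0397 g 40.0 j [ 0.23  0.57 -0.58  1.58  0.34  1.1  -2.14]
MV 0.0001 0.0006 -0.0001 -0.0003 -0.0007 0.0013
```

play_rows(increments="0 0 0 0 0 0.001 0;0 0 0 0 0 0.001 0.65;0 0 0 0 0 0.001 0.65;0 0 0 0 0 0.001 0.65;0 0 0 0 0 -0.03 0.65;0 0 0 0 0 -0.08 0.65;0 0 0 0 0 -0.13 0.65;0 0 0 0 0 -0.18 0.65")

```text
time: 18.35
ee_pos: [0.6332, 0.0829, 0.235]
eef_rot: [0.998, -0.068, 0.0, -0.0]
ft_force: [0.8, 0.1, 0.4]
width: 0.0565
grip_force: 0.0
```

```bash
python3 -c "
from h import *
st()
print(mv(.5,.34,.30,.4))"
```

```text
t 18.35 p [0.6332 0.0829 0.235 ] psi -0.137 F [0.8 0.1 0.4] w 0.0565 g 0.0 j [ 0.26  0.42 -0.63  1.38  0.25  1.42 -2.07]
MV 0.0000 -0.0005 -0.5370 -0.1671 -0.2365 -0.0650
```

play_rows(increments="0 0 -0.537 -0.167 -0.236 -0.065 0.75;0 0 -0.537 -0.167 -0.236 -0.065 0.75;0 0 -0.537 -0.167 -0.236 -0.065 0.75;0 0 -0.537 -0.167 -0.236 -0.065 0.75;0 0 -0.537 -0.167 -0.236 -0.065 0.75;0 0 -0.537 -0.167 -0.236 -0.065 0.75;0 0 -0.537 -0.167 -0.236 -0.065 0.75;0 0 -0.537 -0.167 -0.236 -0.065 0.75")

```text
time: 19.15
ee_pos: [0.4997, 0.3406, 0.2981]
eef_rot: [0.98, 0.2, 0.0, -0.0]
ft_force: [-0.3, -0.5, -0.7]
width: 0.0654
grip_force: 0.0
```

play_rows(increments="0 0 0 0 0 0 0.75;0 0 0 0 0 0 0.75")

```text
time: 19.35
ee_pos: [0.5014, 0.3379, 0.2973]
eef_rot: [0.98, 0.197, -0.0, 0.0]
ft_force: [0.6, 0.6, 0.3]
width: 0.0652
grip_force: 0.0
```

```bash
cat > see.py <<'E'
from fit2 import *
st();c=cam("wrist");np.save("wl.npy",c,allow_pickle=True)
ms,cc=masks(c,"blue")
for m,(ce,ar) in zip(ms,cc):
    if 2500<ar<8000:
        x,f=fitpack([ob(c,m)],(*ray(c,ce,.02)[:2],None),.02);print(np.round(ce),ar,np.round(x,4),round(f,3));print(mv(*x[:2],.12,x[2] if abs(x[2])<1.57 else x[2]-np.pi))
E
python3 see.py
```

```text
t 19.35 p [0.5014 0.3379 0.2973] psi 0.397 F [0.6 0.6 0.3] w 0.0652 g 0.0 j [-0.04  0.37 -0.83  1.36  0.27  1.53 -2.03]
[375.  96.] 4895 [0.606  0.3214 0.3799] 0.04
MV 0.0005 0.0004 0.0176 0.0902 0.0559 0.1773
[231. 171.] 4176 [0.4833 0.4306 2.3339] 0.039
MV 0.0007 0.0001 1.2052 0.0194 -0.0923 0.1772
[318. 324.] 6361 [ 0.3418  0.3362 -1.3516] 0.735
MV 0.0008 -0.0001 1.7491 -0.1477 -0.0601 0.1773
```

C at (0.606, 0.321, 0.38) and B at (0.483, 0.431, 2.33), both with IoU error 0.04. Next I grasp C.

play_rows(increments="0 0 0.0175 0.045 0.028 0.04 0.75;0 0 0.0175 0.09 0.056 0.08 0.75;0 0 0.0175 0.09 0.056 0.12 0.75;0 0 0.0175 0.09 0.056 0.16 0.75;0 0 0.0175 0.09 0.056 0.19 0.75;0 0 0.0175 0.09 0.056 0.21 0.75;0 0 0.0175 0.09 0.056 0.21 0.75")

```text
time: 20.1
ee_pos: [0.6039, 0.3206, 0.0838]
eef_rot: [0.982, 0.189, -0.003, 0.001]
ft_force: [-0.2, -0.0, 0.1]
width: 0.0655
grip_force: 0.0
```

```bash
python3 -c "
from h import *
st()
print(mv(.606,.3214,.02,.38))"
```

```text
t 20.1 p [0.6039 0.3206 0.0838] psi 0.381 F [-0.2 -0.   0.1] w 0.0655 g 0.0 j [-0.07  0.67 -0.72  1.41  0.45  1.24 -2.02]
MV 0.0009 0.0059 0.0010 0.0026 -0.0000 0.0638
```

play_rows(increments="0 0 0 0.001 0 0.03 0.75;0 0 0 0.001 0 0.05 0.75;0 0 0 0.001 0 0.06 0.75;0 0 0 0.001 0 0.066 0.75;0 0 0 0.001 0 0.066 0.75;0 0 0 0.001 0 0.066 0;0 0 0 0.001 0 0.066 0;0 0 0 0.001 0 0.066 0")

```text
time: 20.9
ee_pos: [0.6064, 0.3234, 0.0225]
eef_rot: [0.982, 0.19, 0.001, -0.0]
ft_force: [0.0, -0.8, -0.5]
width: 0.0487
grip_force: 0.0
```

play_rows(increments="0 0 0 0 0 0 0;0 0 0 0 0 0 0")

```text
time: 21.1
ee_pos: [0.6064, 0.3231, 0.0221]
eef_rot: [0.982, 0.19, 0.0, 0.0]
ft_force: [-0.3, -0.6, 2.7]
width: 0.0396
grip_force: 40.0
```

play_rows(increments="0 0 0 0 0 -0.04 0;0 0 0 0 0 -0.08 0;0 0 0 0 0 -0.12 0;0 0 0 0 0 -0.12 0")

```text
time: 21.5
ee_pos: [0.6079, 0.3252, 0.1479]
eef_rot: [0.982, 0.19, 0.004, -0.002]
ft_force: [-0.1, 1.2, -2.5]
width: 0.04
grip_force: 40.0
```

```bash
python3 -c "
from h import *
st()
for z in(.16,.05):print(mv(.623,.010,z,-.137))"
```

```text
t 21.5 p [0.6079 0.3252 0.1479] psi 0.382 F [-0.1  1.2 -2.5] w 0.04 g 40.0 j [-0.07  0.62 -0.74  1.34  0.42  1.33 -2.  ]
MV -0.0036 -0.0078 0.5192 -0.1035 0.2981 -0.0134
MV -0.0036 -0.0078 0.5192 -0.1044 0.2982 0.0966
```

play_rows(increments="0 0 0.519 -0.104 0.298 -0.013 0;0 0 0.519 -0.104 0.298 -0.013 0;0 0 0.519 -0.104 0.298 -0.013 0;0 0 0.519 -0.104 0.298 -0.013 0;0 0 0.519 -0.104 0.298 -0.013 0;0 0 0.519 -0.104 0.298 -0.013 0;0 0 0.519 -0.104 0.298 -0.013 0;0 0 0.519 -0.104 0.298 -0.013 0")

```text
time: 22.3
ee_pos: [0.6205, 0.0034, 0.1537]
eef_rot: [0.997, -0.071, -0.001, 0.001]
ft_force: [-0.6, 0.6, -3.2]
width: 0.0397
grip_force: 40.0
```

play_rows(increments="0 0 0 0 0 0.04 0;0 0 0 0 0 0.07 0;0 0 0 0 0 0.07 0;0 0 0 0 0 0.07 0")

```text
time: 22.7
ee_pos: [0.6204, 0.0094, 0.0848]
eef_rot: [0.998, -0.067, -0.001, -0.0]
ft_force: [0.5, 0.1, -1.1]
width: 0.0396
grip_force: 40.0
```

```bash
python3 - <<'E'
from h import *
st()
for z in(.09,.053):print(mv(.623,.010,z,-.137))
E
```

```text
t 22.7 p [0.6204 0.0094 0.0848] psi -0.135 F [ 0.5  0.1 -1.1] w 0.0396 g 40.0 j [ 0.37  0.5  -0.6   1.6   0.3   1.13 -2.  ]
MV -0.0006 0.0011 0.0019 0.0025 -0.0010 -0.0052
MV -0.0006 0.0011 0.0019 0.0025 -0.0009 0.0318
```

play_rows(increments="0 0 0 0.002 -0.001 0.01 0;0 0 0 0.002 -0.001 0.02 0;0 0 0 0.002 -0.001 0.028 0;0 0 0 0.002 -0.001 0.032 0;0 0 0 0.002 -0.001 0.032 0")

```text
time: 23.2
ee_pos: [0.6227, 0.0087, 0.0525]
eef_rot: [0.998, -0.068, -0.0, 0.0]
ft_force: [0.1, -0.8, -3.1]
width: 0.0399
grip_force: 40.0
```

```bash
python3 - <<'E'
from h import *
st()
print(mv(.623,.010,.052,-.137))
E
```

```text
t 23.2 p [0.6227 0.0087 0.0525] psi -0.137 F [ 0.1 -0.8 -3.1] w 0.0399 g 40.0 j [ 0.36  0.54 -0.58  1.62  0.33  1.08 -2.02]
MV 0.0002 0.0003 0.0003 0.0001 -0.0014 0.0005
```

play_rows(increments="0 0 0 0 0 0.001 0;0 0 0 0 0 0.001 0.65;0 0 0 0 0 0.001 0.65;0 0 0 0 0 0.001 0.65;0 0 0 0 0 -0.03 0.65;0 0 0 0 0 -0.08 0.65;0 0 0 0 0 -0.13 0.65;0 0 0 0 0 -0.18 0.65")

```text
time: 24.0
ee_pos: [0.6225, 0.0087, 0.2348]
eef_rot: [0.998, -0.068, 0.0, -0.0]
ft_force: [1.1, 0.3, -0.4]
width: 0.0562
grip_force: 0.0
```

```bash
python3 -c "
from h import *
st()
print(mv(.4833,.4306,.20,1.1))"
```

```text
t 24.0 p [0.6225 0.0087 0.2348] psi -0.137 F [ 1.1  0.3 -0.4] w 0.0562 g 0.0 j [ 0.39  0.39 -0.63  1.42  0.23  1.4  -1.95]
MV 0.0002 -0.0003 -1.2365 -0.1954 -0.3990 0.0348
```

play_rows(increments="0 0 -1.236 -0.195 -0.399 0.035 0.75;0 0 -1.236 -0.195 -0.399 0.035 0.75;0 0 -1.236 -0.195 -0.399 0.035 0.75;0 0 -1.236 -0.195 -0.399 0.035 0.75;0 0 -1.236 -0.195 -0.399 0.035 0.75;0 0 -1.236 -0.195 -0.399 0.035 0.75;0 0 -1.236 -0.195 -0.399 0.035 0.75;0 0 -1.236 -0.195 -0.399 0.035 0.75")

```text
time: 24.8
ee_pos: [0.4977, 0.389, 0.2014]
eef_rot: [0.861, 0.509, 0.0, 0.0]
ft_force: [1.1, -0.2, -0.8]
width: 0.065
grip_force: 0.0
```

play_rows(increments="0 0 -1.2 0 0 0 0.75;0 0 -1.2 0 0 0 0.75;0 0 -1.2 0 0 0 0.75;0 0 -1.2 0 0 0 0.75;0 0 -1.2 0 0 0 0.75;0 0 -1.2 0 0 0 0.75;0 0 -1.2 0 0 0 0.75;0 0 -1.2 0 0 0 0.75")

```text
time: 25.6
ee_pos: [0.4983, 0.3874, 0.2013]
eef_rot: [0.423, 0.906, 0.0, 0.0]
ft_force: [-0.2, 0.6, -0.0]
width: 0.0651
grip_force: 0.0
```

```bash
python3 - <<'E'
from fit2 import *
st()
print(mv(.4833,.4306,.12,2.334))
c=cam("scene");o=[]
for x in packs([c],"blue",.02):print(x)
E
```

```text
t 25.6 p [0.4983 0.3874 0.2013] psi 2.269 F [-0.2  0.6 -0. ] w 0.0651 g 0.0 j [ 0.05  0.62 -1.16  1.43  0.57  1.45 -0.4 ]
MV 0.0002 0.0002 -0.0648 0.0428 0.0163 0.0813
(array([ 0.0272, -0.0097,  0.7429]), np.float64(0.994), 1, 49488)
(array([-0.7773,  1.0239,  1.264 ]), np.float64(0.658), 1, 485)
(array([ 1.0802,  0.6156, -0.0864]), np.float64(0.953), 1, 8789)
(array([0.7263, 1.3633, 3.1068]), np.float64(0.784), 1, 1891)
(array([-0.094 ,  0.8477,  2.4295]), np.float64(0.387), 1, 374)
(array([0.5352, 0.719 , 2.8365]), np.float64(0.47), 1, 255)
(array([0.6351, 0.5775, 0.119 ]), np.float64(0.683), 1, 1202)
(array([0.4803, 0.4335, 2.2782]), np.float64(0.196), 1, 327)
(array([ 0.0294, -0.672 ,  1.8577]), np.float64(0.754), 1, 2603)
(array([ 0.6367, -0.0554,  1.2111]), np.float64(0.798), 1, 3530)
(array([ 0.4204, -0.2825,  1.5531]), np.float64(0.633), 1, 1818)
(array([1.0508, 0.3011, 1.837 ]), np.float64(0.556), 1, 1403)
(array([0.7114, 0.0058, 1.5934]), np.float64(0.768), 1, 265)
```

play_rows(increments="0 0 -0.065 0.043 0.0165 0.02 0.75;0 0 -0.065 0.043 0.0165 0.05 0.75;0 0 -0.065 0.043 0.0165 0.09 0.75;0 0 -0.065 0.043 0.0165 0.115 0.75;0 0 -0.065 0.043 0.0165 0.115 0.75;0 0 -0.065 0.043 0.0165 0.115 0.75")

```text
time: 26.25
ee_pos: [0.4836, 0.4313, 0.087]
eef_rot: [0.396, 0.918, 0.0, -0.0]
ft_force: [-0.3, 1.5, 0.4]
width: 0.0656
grip_force: 0.0
```

```bash
python3 - <<'E'
from fit2 import *
st()
print(mv(.4833,.4306,.02,2.334))
E
```

```text
t 26.25 p [0.4836 0.4313 0.087 ] psi 2.326 F [-0.3  1.5  0.4] w 0.0656 g 0.0 j [-0.06  0.75 -1.08  1.51  0.68  1.29 -0.47]
MV 0.0003 -0.0003 -0.0075 -0.0004 -0.0007 0.0670
```

play_rows(increments="0 0 -0.007 0 0 0.03 0.75;0 0 -0.007 0 0 0.05 0.75;0 0 -0.007 0 0 0.06 0.75;0 0 -0.007 0 0 0.067 0.75;0 0 -0.007 0 0 0.067 0.75;0 0 -0.007 0 0 0.067 0;0 0 -0.007 0 0 0.067 0;0 0 -0.007 0 0 0.067 0")

```text
time: 27.05
ee_pos: [0.4837, 0.4314, 0.0199]
eef_rot: [0.392, 0.92, 0.0, 0.0]
ft_force: [0.4, -0.1, -0.7]
width: 0.0491
grip_force: 0.0
```

play_rows(increments="0 0 0 0 0 0 0;0 0 0 0 0 0 0")

```text
time: 27.25
ee_pos: [0.4836, 0.4312, 0.0196]
eef_rot: [0.392, 0.92, 0.0, 0.0]
ft_force: [-0.7, -0.1, 2.0]
width: 0.0396
grip_force: 40.0
```

play_rows(increments="0 0 0 0 0 -0.04 0;0 0 0 0 0 -0.08 0;0 0 0 0 0 -0.13 0;0 0 0 0 0 -0.13 0")

```text
time: 27.65
ee_pos: [0.4845, 0.4338, 0.156]
eef_rot: [0.392, 0.92, 0.004, 0.001]
ft_force: [0.0, -0.0, -3.3]
width: 0.0393
grip_force: 40.0
```

```bash
python3 -c "
from h import *
st()
for z in(.16,.05):print(mv(.613,-.0635,z,3.1416-.137))"
```

```text
t 27.65 p [0.4845 0.4338 0.156 ] psi 2.335 F [ 0.  -0.  -3.3] w 0.0393 g 40.0 j [-0.05  0.69 -1.13  1.44  0.63  1.39 -0.43]
MV 0.0086 0.0025 -0.6692 -0.4478 -0.2515 -0.0064
MV 0.0086 0.0025 -0.6692 -0.4479 -0.2525 0.1036
```

play_rows(increments="0 0 -0.669 -0.448 -0.252 -0.006 0;0 0 -0.669 -0.448 -0.252 -0.006 0;0 0 -0.669 -0.448 -0.252 -0.006 0;0 0 -0.669 -0.448 -0.252 -0.006 0;0 0 -0.669 -0.448 -0.252 -0.006 0;0 0 -0.669 -0.448 -0.252 -0.006 0;0 0 -0.669 -0.448 -0.252 -0.006 0;0 0 -0.669 -0.448 -0.252 -0.006 0")

```text
time: 28.45
ee_pos: [0.5832, 0.0413, 0.1535]
eef_rot: [0.069, 0.998, -0.0, -0.0]
ft_force: [1.3, 0.9, -1.6]
width: 0.0392
grip_force: 40.0
```

```bash
python3 -c "
from h import *
st()
for z in(.15,.05):print(mv(.613,-.0635,z,3.1416-.137))"
```

```text
t 28.45 p [0.5832 0.0413 0.1535] psi 3.004 F [ 1.3  0.9 -1.6] w 0.0392 g 40.0 j [ 0.81  0.69 -1.35  1.61  0.68  1.4   0.82]
MV -0.0005 -0.0002 -0.0007 -0.0439 -0.0997 0.0035
MV -0.0005 -0.0002 -0.0007 -0.0440 -0.0997 0.1035
```

play_rows(increments="0 0 0 -0.02 -0.045 0 0;0 0 0 -0.042 -0.09 0 0;0 0 0 -0.042 -0.096 0 0;0 0 0 -0.042 -0.096 0 0;0 0 0 -0.042 -0.096 0.03 0;0 0 0 -0.042 -0.096 0.055 0;0 0 0 -0.042 -0.096 0.06 0;0 0 0 -0.042 -0.096 0.06 0")

```text
time: 29.25
ee_pos: [0.6111, -0.0556, 0.0937]
eef_rot: [0.068, 0.998, 0.0, -0.001]
ft_force: [-0.1, -0.0, -1.9]
width: 0.0398
grip_force: 40.0
```

```bash
python3 - <<'E'
from h import *
st()
print(mv(.613,-.0635,.052,3.1416-.137))
E
```

```text
t 29.25 p [ 0.6111 -0.0556  0.0937] psi 3.006 F [-0.1 -0.  -1.9] w 0.0398 g 40.0 j [ 0.89  0.79 -1.27  1.59  0.77  1.34  0.95]
MV 0.0003 -0.0011 0.0019 -0.0030 -0.0076 0.0417
```

play_rows(increments="0 0 0 -0.002 -0.007 0 0;0 0 0 -0.0025 -0.0075 0.015 0;0 0 0 -0.0025 -0.0075 0.025 0;0 0 0 -0.0025 -0.0075 0.025 0")

```text
time: 29.65
ee_pos: [0.6121, -0.0651, 0.0671]
eef_rot: [0.069, 0.998, -0.0, -0.001]
ft_force: [0.3, -0.8, -1.2]
width: 0.0401
grip_force: 40.0
```

```bash
python3 - <<'E'
from h import *
st()
print(mv(.613,-.0635,.0505,3.1416-.137))
E
```

```text
t 29.65 p [ 0.6121 -0.0651  0.0671] psi 3.004 F [ 0.3 -0.8 -1.2] w 0.0401 g 40.0 j [ 0.89  0.82 -1.24  1.61  0.8   1.31  0.95]
MV -0.0003 -0.0023 -0.0004 -0.0007 0.0017 0.0166
```

play_rows(increments="0 0 0 -0.001 0.001 0.008 0;0 0 0 -0.001 0.0015 0.016 0;0 0 0 -0.001 0.0015 0.0165 0;0 0 0 -0.001 0.0015 0.0165 0")

```text
time: 30.05
ee_pos: [0.6142, -0.0634, 0.0522]
eef_rot: [0.068, 0.998, 0.0, -0.0]
ft_force: [0.6, -0.2, -1.8]
width: 0.0398
grip_force: 40.0
```

```bash
python3 - <<'E'
from h import *
st()
print(mv(.613,-.0635,.0505,3.1416-.137))
E
```

```text
t 30.05 p [ 0.6142 -0.0634  0.0522] psi 3.005 F [ 0.6 -0.2 -1.8] w 0.0398 g 40.0 j [ 0.87  0.84 -1.22  1.62  0.81  1.28  0.94]
MV 0.0000 -0.0003 -0.0001 0.0012 -0.0003 0.0017
```

play_rows(increments="0 0 0 0 0 0.001 0;0 0 0 0 0 0.001 0.65;0 0 0 0 0 0.001 0.65;0 0 0 0 0 0.001 0.65;0 0 0 0 0 -0.03 0.65;0 0 0 0 0 -0.08 0.65;0 0 0 0 0 -0.13 0.65;0 0 0 0 0 -0.18 0.65")

```text
time: 30.85
ee_pos: [0.614, -0.0634, 0.2346]
eef_rot: [0.068, 0.998, 0.0, 0.0]
ft_force: [0.4, 0.2, -1.0]
width: 0.0566
grip_force: 0.0
```

```bash
python3 -c "
from h import *
st()
print(mv(.52,-.05,.30,1.8))"
```

```text
t 30.85 p [ 0.614  -0.0634  0.2346] psi 3.005 F [ 0.4  0.2 -1. ] w 0.0566 g 0.0 j [ 0.91  0.68 -1.36  1.42  0.66  1.56  1.03]
MV 0.0003 0.0001 1.2046 0.0949 0.0004 -0.0655
```

play_rows(increments="0 0 1.204 0.095 0 -0.065 0;0 0 1.204 0.095 0 -0.065 0;0 0 1.204 0.095 0 -0.065 0;0 0 1.204 0.095 0 -0.065 0;0 0 1.204 0.095 0 -0.065 0;0 0 1.204 0.095 0 -0.065 0;0 0 1.204 0.095 0 -0.065 0;0 0 1.204 0.095 0 -0.065 0")

```text
time: 31.65
ee_pos: [0.5201, -0.0503, 0.2977]
eef_rot: [0.622, 0.783, -0.0, 0.0]
ft_force: [-0.2, 1.2, -0.1]
width: 0.0032
grip_force: 0.0
```

play_rows(increments="0 0 1.2 0 0 0 0;0 0 1.2 0 0 0 0;0 0 1.2 0 0 0 0;0 0 1.2 0 0 0 0;0 0 1.2 0 0 0 0;0 0 1.2 0 0 0 0;0 0 1.2 0 0 0 0;0 0 1.2 0 0 0 0")

```text
time: 32.45
ee_pos: [0.5201, -0.0501, 0.2976]
eef_rot: [0.956, 0.295, 0.0, 0.0]
ft_force: [0.2, 0.1, -0.3]
width: 0.0001
grip_force: 0.0
```

play_rows(increments="0 0 0.6 0 0 0 0;0 0 0.6 0 0 0 0;0 0 0.6 0 0 0 0;0 0 0.6 0 0 0 0;0 0 0.6 0 0 0 0;0 0 0.6 0 0 0 0;0 0 0.6 0 0 0 0")

```text
time: 33.15
ee_pos: [0.5202, -0.0504, 0.2975]
eef_rot: [1.0, 0.004, 0.0, 0.0]
ft_force: [-0.8, 0.7, 0.1]
width: 0.0003
grip_force: 0.0
```

```bash
python3 - <<'E'
from h import *
st();c=cam("wrist");cv2.imwrite("pics/w5.png",c["color"][:,:,::-1]);np.save("w5.npy",c,allow_pickle=True)
print(mv(.403,-.300,.10,0))
E
```

```text
t 33.15 p [ 0.5202 -0.0504  0.2975] psi 0.008 F [-0.8  0.7  0.1] w 0.0003 g 0.0 j [ 0.89  0.18 -0.98  1.57  0.15  1.47 -1.66]
MV 0.0000 -0.0001 0.0072 -0.1190 0.2487 0.1974
```

View pics/w5.png

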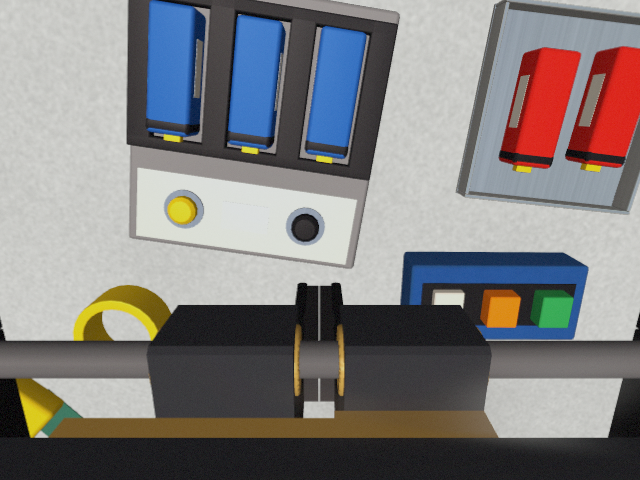

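play_rows(increments="0 0 0.007 -0.119 0.2485 0.197 0;0 0 0.007 -0.119 0.2485 0.197 0;0 0 0.007 -0.119 0.2485 0.197 0;0 0 0.007 -0.119 0.2485 0.197 0;0 0 0.007 -0.119 0.2485 0.197 0;0 0 0.007 -0.119 0.2485 0.197 0;0 0 0.007 -0.119 0.2485 0.197 0;0 0 0.007 -0.119 0.2485 0.197 0")

```text
time: 34.0
ee_pos: [0.398, -0.3028, 0.0972]
eef_rot: [1.0, -0.004, -0.002, -0.001]
ft_force: [-0.7, 0.3, -0.6]
width: 0.0007
grip_force: 0.0
```

```bash
python3 - <<'E'
from h import *
st();c=np.load("w5.npy",allow_pickle=True).item()
print(mv(.403,-.300,.056,0))
print([np.round(ray(c,u,.0445),4) for u in((182,210),(305,227))])
E
```

```text
t 34.0 p [ 0.398  -0.3028  0.0972] psi -0.008 F [-0.7  0.3 -0.6] w 0.0007 g 0.0 j [ 1.25  0.26 -0.77  1.9   0.21  1.07 -1.18]
MV -0.0025 0.0044 -0.0076 0.0052 -0.0027 0.0412
[array([0.5015, 0.0906, 0.0445]), array([ 0.4843, -0.0364,  0.0445])]
```

play_rows(increments="0 0 0 0.002 -0.001 0.02 0;0 0 0 0.002 -0.001 0.028 0;0 0 0 0.002 -0.001 0.036 0;0 0 0 0.002 -0.001 0.042 0;0 0 0 0.002 -0.001 0.044 0;0 0 0 0.002 -0.001 0.044 0;0 0 0 0.002 -0.001 0.044 0")

```text
time: 34.7
ee_pos: [0.405, -0.2982, 0.0597]
eef_rot: [1.0, -0.001, -0.0, 0.001]
ft_force: [-15.1, 11.0, 42.6]
width: 0.0003
grip_force: 21.5
```

play_rows(increments="0 0 0 0 0 -0.03 0;0 0 0 0 0 -0.08 0;0 0 0 0 0 -0.13 0;0 0 0 0.01 -0.05 -0.15 0;0 0 0 0.03 -0.09 -0.15 0;0 0 0 0.05 -0.13 -0.15 0;0 0 0 0.06 -0.17 -0.15 0;0 0 0 0.06 -0.21 -0.15 0")

```text
time: 35.5
ee_pos: [0.4659, -0.0864, 0.2069]
eef_rot: [1.0, -0.0, 0.001, -0.0]
ft_force: [0.2, 0.4, 0.5]
width: 0.0004
grip_force: 0.0
```

```bash
python3 - <<'E'
from h import *
st();c=cam("scene");crop(c,"pics/s2.png",180,200,420,380,2.8)
print(mv(.501,.091,.08,-.137))
E
```

```text
t 35.5 p [ 0.4659 -0.0864  0.2069] psi -0.001 F [0.2 0.4 0.5] w 0.0004 g 0.0 j [ 1.05  0.08 -0.98  1.83  0.07  1.27 -1.53]
MV -0.0014 -0.0013 0.1437 0.0363 -0.1697 0.1274
```

View pics/s2.png

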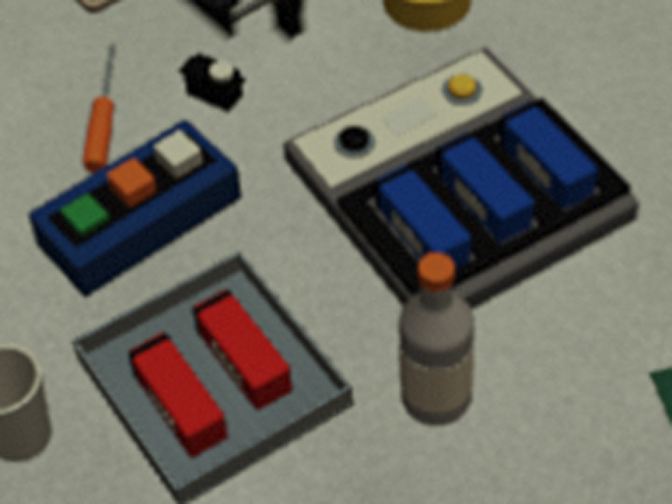

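play_rows(increments="0 0 0.137 0.01 -0.045 0.03 0;0 0 0.137 0.02 -0.09 0.06 0;0 0 0.137 0.03 -0.135 0.09 0;0 0 0.137 0.0365 -0.17 0.12 0;0 0 0.137 0.0365 -0.17 0.14 0;0 0 0.137 0.0365 -0.17 0.147 0;0 0 0.137 0.0365 -0.17 0.147 0;0 0 0.137 0.0365 -0.17 0.147 0")

```text
time: 36.35
ee_pos: [0.5026, 0.0801, 0.0606]
eef_rot: [0.998, -0.07, 0.001, 0.0]
ft_force: [0.6, 0.3, -0.0]
width: 0.0002
grip_force: 0.0
```

play_rows(increments="0 0 0 0 0 0 0;0 0 0 0 0 0 0;0 0 0 0 0 0 0")

```text
time: 36.65
ee_pos: [0.5023, 0.0805, 0.0601]
eef_rot: [0.998, -0.07, 0.001, 0.0]
ft_force: [-0.5, 0.4, -0.6]
width: 0.0003
grip_force: 0.0
```

```bash
python3 -c "
from h import *
st();print(mv(.501,.091,.0445,-.137))"
```

```text
t 36.65 p [0.5023 0.0805 0.0601] psi -0.141 F [-0.5  0.4 -0.6] w 0.0003 g 0.0 j [ 0.6   0.41 -0.98  1.91  0.4   1.04 -2.26]
MV 0.0004 -0.0014 -0.0038 -0.0028 -0.0102 0.0156
```

play_rows(increments="0 0 0 -0.0028 -0.005 0 0;0 0 0 -0.0028 -0.0102 0 0;0 0 0 -0.0028 -0.0102 0.005 0;0 0 0 -0.0028 -0.0102 0.01 0;0 0 0 -0.0028 -0.0102 0.012 0;0 0 0 -0.0028 -0.0102 0.0125 0;0 0 0 -0.0028 -0.0102 0.0125 0;0 0 0 -0.0028 -0.0102 0.0125 0")

```text
time: 37.45
ee_pos: [0.5005, 0.0917, 0.047]
eef_rot: [0.998, -0.07, 0.0, -0.0]
ft_force: [-0.1, 0.1, 0.6]
width: 0.0003
grip_force: 0.0
```

```bash
python3 -c "
from h import *
st();print(mv(.501,.091,.0445,-.137))"
```

```text
t 37.45 p [0.5005 0.0917 0.047 ] psi -0.14 F [-0.1  0.1  0.6] w 0.0003 g 0.0 j [ 0.57  0.43 -0.97  1.91  0.42  1.01 -2.3 ]
MV -0.0000 -0.0002 -0.0028 0.0006 0.0006 0.0025
```

play_rows(increments="0 0 0 0 0 0.001 0;0 0 0 0 0 0.002 0;0 0 0 0 0 0.003 0;0 0 0 0 0 0.0035 0;0 0 0 0 0 0.004 0;0 0 0 0 0 0.004 0")

```text
time: 38.05
ee_pos: [0.5006, 0.0917, 0.0431]
eef_rot: [0.998, -0.07, 0.0, 0.0]
ft_force: [-1.5, -1.2, 4.5]
width: 0.0003
grip_force: 2.6
```

play_rows(increments="0 0 0 0 0 0.0005 0;0 0 0 0 0 0.001 0;0 0 0 0 0 0.0015 0;0 0 0 0 0 0.002 0;0 0 0 0 0 0.0023 0;0 0 0 0 0 0.0023 0")

```text
time: 38.65
ee_pos: [0.5005, 0.0916, 0.0405]
eef_rot: [0.998, -0.07, 0.0, 0.0]
ft_force: [1.2, 0.1, 3.3]
width: 0.0005
grip_force: 0.8
```

play_rows(increments="0 0 0 0 0 0.0004 0;0 0 0 0 0 0.0004 0")

```text
time: 38.85
ee_pos: [0.5005, 0.0917, 0.0401]
eef_rot: [0.998, -0.07, 0.0, 0.0]
ft_force: [1.3, -1.6, 1.9]
width: 0.0009
grip_force: 0.7
```

```bash
python3 -c "
from h import *
st();print(mv(.484,-.036,.060,-.137))"
```

```text
t 38.85 p [0.5005 0.0917 0.0401] psi -0.14 F [ 1.3 -1.6  1.9] w 0.0009 g 0.7 j [ 0.56  0.44 -0.97  1.92  0.43  1.   -2.31]
MV 0.0000 -0.0002 -0.0027 0.0014 0.1287 -0.0199
```

Clicked (force dropped from 4.5 to 1.9 N at about 4.4 mm). Next I lift off and go over the black key.

play_rows(increments="0 0 0 0 0 -0.005 0;0 0 0 0 0 -0.02 0;0 0 0 0.001 0.03 -0.025 0;0 0 0 0.001 0.07 -0.025 0;0 0 0 0.001 0.11 -0.025 0;0 0 0 0.001 0.1285 -0.022 0;0 0 0 0.001 0.1285 -0.02 0;0 0 0 0.001 0.1285 -0.02 0")

```text
time: 39.65
ee_pos: [0.4836, -0.0354, 0.0607]
eef_rot: [0.998, -0.07, 0.0, -0.0]
ft_force: [0.1, 0.3, 0.0]
width: 0.0003
grip_force: 0.0
```

play_rows(increments="0 0 0 0 0 0 0;0 0 0 0 0 0 0;0 0 0 0 0 0 0")

```text
time: 39.95
ee_pos: [0.4837, -0.0347, 0.0604]
eef_rot: [0.998, -0.069, 0.0, -0.0]
ft_force: [0.5, 0.3, 0.4]
width: 0.0003
grip_force: 0.0
```

```bash
python3 -c "
from h import *
st();print(mv(.484,-.036,.0475,-.137))"
```

```text
t 39.95 p [ 0.4837 -0.0347  0.0604] psi -0.138 F [0.5 0.3 0.4] w 0.0003 g 0.0 j [ 0.85  0.35 -0.98  1.96  0.34  1.01 -1.99]
MV -0.0002 -0.0003 -0.0010 0.0005 0.0013 0.0129
```

play_rows(increments="0 0 0 0 0.001 0.005 0;0 0 0 0 0.001 0.009 0;0 0 0 0 0.001 0.012 0;0 0 0 0 0.001 0.0135 0;0 0 0 0 0.001 0.0145 0;0 0 0 0 0.001 0.0155 0;0 0 0 0 0.001 0.0165 0;0 0 0 0 0.001 0.0165 0")

```text
time: 40.75
ee_pos: [0.4834, -0.0366, 0.0438]
eef_rot: [0.998, -0.07, 0.0, 0.0]
ft_force: [-2.1, 0.8, 4.0]
width: 0.0006
grip_force: 2.3
```

play_rows(increments="0 0 0 0 0 0.0005 0;0 0 0 0 0 0.001 0;0 0 0 0 0 0.0015 0;0 0 0 0 0 0.002 0;0 0 0 0 0 0.0025 0;0 0 0 0 0 0.003 0;0 0 0 0 0 0.003 0")

```text
time: 41.45
ee_pos: [0.4834, -0.0366, 0.0405]
eef_rot: [0.998, -0.07, -0.0, -0.0]
ft_force: [-0.9, -0.3, 1.3]
width: 0.0007
grip_force: 0.9
```

play_rows(increments="0 0 0 0 0 0.0004 0;0 0 0 0 0 0.0004 0")

```text
time: 41.65
ee_pos: [0.4834, -0.0366, 0.0402]
eef_rot: [0.998, -0.07, 0.0, -0.0]
ft_force: [-0.5, 0.2, 1.3]
width: 0.0004
grip_force: 0.7
```

play_rows(increments="0 0 0 0 0 -0.005 0;0 0 0 0 0 -0.03 0;0 0 0 0 0 -0.08 0;0 0 0 0 0 -0.13 0;0 0 0 0 0 -0.18 0;0 0 0 0 0 -0.2 0;0 0 0 0 0 -0.2 0")

```text
time: 42.35
ee_pos: [0.485, -0.0368, 0.2436]
eef_rot: [0.998, -0.07, 0.003, 0.001]
ft_force: [0.1, -0.0, -0.8]
width: 0.0005
grip_force: 0.0
```

```bash
python3 -c "
from h import *
st();c=cam('wrist');cv2.imwrite('pics/w6.png',c['color'][:,:,::-1])"
```

```text
t 42.35 p [ 0.485  -0.0368  0.2436] psi -0.14 F [ 0.1 -0.  -0.8] w 0.0005 g 0.0 j [ 1.02  0.1  -1.08  1.74  0.09  1.35 -1.79]
```

View pics/w6.png

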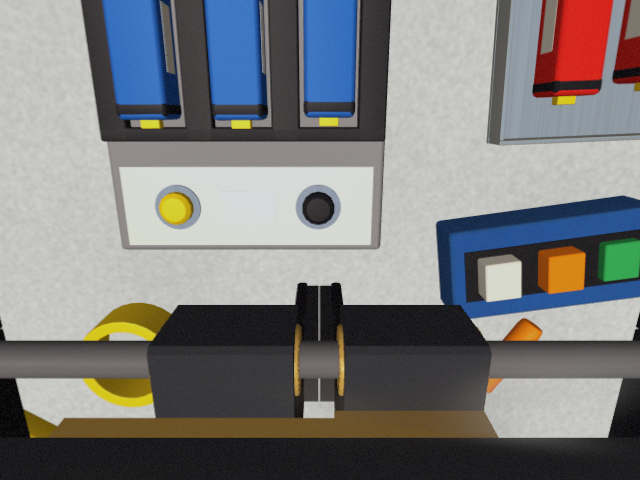

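The picture shows the blue packs in their bays, the red packs in the tray, the green key low, the white and orange keys up, and both domes sprung back.

```bash
python3 -c "
from bench import *
print(close_job())"
```

```text
the job is handed in; nothing more can be done
None
```

I handed the job in at about 42 s. The last pictures show the blue packs in their bays, both red packs in the tray, the green key latched and both dome keys sprung back after clicking. No verdict came back.

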